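# Tighten the cap-iron screw of a plane iron

## Task

The cap-iron screw on the clamped plane iron is only finger-tight. Take the wide flat driver from the rack, seat its blade fully in the screw's slot and, keeping it seated, turn the screw clockwise until you feel it come home and nip it up snug, without forcing it or letting the blade slip onto the iron. Then stand the driver back in any free hole of the rack and leave everything else where it is.

Things in the scene. Friction and masses are not known exactly. Their poses are not given: they have to be found in the camera images.
- cap_screw: The slotted steel cap-iron screw, axis upright. Origin: on its axis at the underside of the head, on the iron; x along the slot, z up. Clockwise from above tightens. It runs against a steady friction of about 0.07 N m, by an amount that cannot be seen (0.4 to 1.1 rad), until it is home and turns much harder. Blade in slot has about 0.1 rad of play either way. It stays where it is left.
- screw_nip (a joint): How far the screw has been nipped up after coming home (rad): 0 while it is still loose, however far it is turned. It begins to move at about 0.15 N m, takes 2 N m more per rad, and keeps most of its twist when let go. Snug is 0.2 to 0.3 N m on the driver (about 0.03 to 0.07 rad); over 0.35 N m forces the screw.
- screw_top (a point): Middle of the flat top of the screw's head, on its vertical axis. The round steel head has a diameter of 20 mm and stands 6.5 mm above the iron (its top is about 38.5 mm above the bench). A straight slot 3.6 mm wide and 4.5 mm deep, open at both ends, crosses it. x and y turn with the screw: its x axis lies along the slot, its z axis up.
- plane_iron: Flat steel plane iron, 60 mm wide, 225 mm long, its top 32 mm above the bench, with the cap iron below it; it is fixed in the setting block and the screw's head sits on its middle. Not to be touched with the driver's blade. Origin and axes as those of setting_block.
- setting_block: Hardwood block 270 x 100 mm, 32 mm high, fixed to the bench; it holds the plane iron flat under a dark clamp bar with two brass wing nuts (up to 61 mm high) at its far end (93 mm beyond the screw). Origin: middle of its underside on the bench; x along the iron, away from the cutting edge, z up. The screw's axis stands at x = +12 mm, y = 0.
- rack: Pale wooden driver rack, 60 x 262 mm and 70 mm high, fixed to the bench, with a row of four vertical through holes of 19 mm along its y axis; three hold drivers, one is free. Origin: middle of its underside on the bench; x across, y along the row, z up.
- rack_hole0 (a point): Mouth of the rack's first hole (y = -99 mm in the rack's frame), at the rack's top, 70 mm above the bench.
- rack_hole1 (a point): Mouth of the second hole (y = -33 mm), as above.
- rack_hole2 (a point): Mouth of the third hole (y = +33 mm), as above.
- rack_hole3 (a point): Mouth of the fourth hole (y = +99 mm), as above.
- wide_driver: The wide flat driver, 147 mm long, about 140 g. Blade tip 14 mm wide (x), 2 mm thick (y); shank 8 mm; brass ferrule 26 mm across, its underside 60 mm above the tip; oval wooden handle 33 mm wide (x), 24 mm thick (y) with flats across y, the largest in the rack. Origin: middle of the blade's tip; z up to the handle. It stands in the rack on its ferrule, tip 10 mm above the bench.
- blade_tip (a point): Middle of the wide driver's blade tip (same point and axes as wide_driver).
- driver_handle (a point): Middle of the wide driver's handle, 108 mm above the tip; a good place to grip across the flats (24 mm).
- cross_driver: Bystander, leave it where it is. Cross-point driver with a black round handle of 30 mm, standing in another hole of the rack; 140 mm long. Origin: its tip, z up.
- slim_driver: Bystander, leave it where it is. Slim driver with a thin round wooden handle of 21 mm and a 5 mm blade, in another hole of the rack; 131 mm long. Origin: its tip, z up.
- lever_cap: Bystander, leave it where it is. Flat steel lever cap 115 x 52 x 16 mm, lying beside the block. Origin: middle of its underside.
- honing_guide: Bystander, leave it where it is. Aluminium honing guide, 45 x 105 x 35 mm, lying on the robot's side of the rack. Origin: middle of its underside.
- oil_bottle: Bystander, leave it where it is. White plastic bottle, 52 mm thick, 120 mm high, standing behind the rack. Origin: middle of its underside.
- pine_offcut: Bystander, leave it where it is. Pine offcut 180 x 70 x 35 mm at the left. Origin: middle of its underside.

How it is judged:
By the outcome, as a careful person would: the job done as asked, in the order asked, and still so for the second after the job is handed in, with the robot touching nothing.
It also fails if it takes over 69 s, if anything falls off the work surface, if the arm or the gripper's body presses on something with over 40 N, if the wrist force passes 120 N, or if a joint passes its speed limit or range.

## Robot

A 6-joint arm with a two-finger parallel gripper is mounted at the origin on the work surface. World frame = base frame: x ahead of the robot, y to its left, z up, the work surface at z = 0. Lengths are in m, angles in rad, forces in N, time in s.
With the tool pointing down it reaches from about 0.35 to 0.775 m from the base axis. Payload 7.3 kg.
Tool frame: the origin (TCP) lies midway between the tips of the shut fingers; the grasp point (between the pads) lies 19 mm behind it; x points along the fingers, y is the direction in which the jaws open and shut, and the axes are right-handed (so a half turn about x gives the same grasp; the last joint's range is limited). The gripper opens to 92 mm and grips with 3 to 60 N. Pads are 19 mm wide; open, the fingers measure 130 mm over their backs; the gripper's body (75 mm by 190 mm) begins 47 mm behind the grasp point.
Start: joints at [-1.304, 0.342, 1.524, -0, 1.275, -0.146], TCP at [0.211, -0.481, 0.227] pointing down, gripper open.
Joint ranges: [-2.53, 2.53], [-0.77, 2.02], [0.04, 2.7], [-1, 4.14], [0.28, 2.66], [-3.11, 3.11]. Speed limits (rad/s): [2.57, 2.57, 3.14, 3.14, 3.14, 3.14].

## Interface

Orientations are given as [roll, pitch, yaw] about the fixed x, y, z axes, in that order (R = Rz(yaw) Ry(pitch) Rx(roll)).
In Python, from cell import robot gives the robot as it stands. The module is installed in compiled form; this text tells all that it offers.
- The arm moves only by the tool move_arm, never from a script. Its argument "rows" is a list of rows, each a list of 7 numbers: the opening in per cent of the stroke, from 0 (shut) to 100 (fully open), then the shift along the tool's x, y, z in m, then the turn, a rotation vector about the tool's x, y, z in rad. A call has exactly 8 rows; each row shifts and turns the pose as measured when the row begins, along the tool's axes as they then stand; what a row does not reach is not made up. A row lasts 1/8 s, in which the tool goes at most 62.5 mm and 10.7 degrees, less where a joint would pass 70% of its speed; a pose out of reach is approached as far as the arm can. A call with a gripper value outside its range is refused whole. The fingers move at their own pace and stop on an object; "squeeze" is the grip in N (left out, the last holds). Time passes only in rows, so rows that do not move let the fingers close, or fill a call up. It gives the time, the measured TCP pose, the force and the opening at its end, in the units of the state.
- robot.observe(): the state, without advancing time (a new reading comes with each control period).
- robot.read_camera(name): name is "scene" or "top"; returns the picture (420x560x3 uint8, red, green, blue); there is no depth.
- robot.camera_model(name): a dict with "mtx" (3x3 intrinsics, pixels), "extrinsics" (4x4, takes a point from camera to world coordinates). Camera axes: x right, y up, looking along -z (the intrinsics and any distortion apply to the point x, -y, -z); pixel columns grow to the right and rows downward; lengths in m; the calibration is good to about 2 mm. A picture is of the moment at which its call begins. camera_model takes no time and is no camera call.
- robot.hand_in(): hands the job in, once; it reports no verdict.
The state is a dict: "time": time; "qpos": joint angles; "qvel": joint speeds; "joint_efforts": joint torques, N m; "tool_pos": TCP position; "tool_rot": TCP orientation; "contact_force": force on the tool from outside, world axes, zero at the start; "torque": the same for the moment, N m; "opening": finger opening in m.
Only numpy, scipy, OpenCV 4.12 (cv2) and the standard library are available. Lean on these libraries where they do the work, as an engineer would, in place of code of your own. Each camera call takes 0.05 s, during which the arm holds its last target.

## Working session

There is one attempt and no reset: what is moved stays moved. The work goes in short steps, Python scripts to look and compute and a tool call to move; the robot and the scene stay as the last step left them, time stands still between calls to the robot, and variables do not carry over. Pictures are saved under pics/ and viewed, and the job is handed in when it is done.

Besides the shell and the picture viewer there is one more tool, called as a command line: name --pt "numbers of a row" for each row, then --argument value for the rest. move_arm: Moves the arm, as the interface text tells. Its arguments: {"type":"object","properties":{"rows":{"type":"array","items":{"type":"array","items":{"type":"number"}}},"squeeze":{"type":"number"}},"required":["rows"]}

```bash
mkdir -p pics; python3 - <<'E'
from cell import robot
import cv2
print(robot.observe())
for n in("scene","top"):
    cv2.imwrite(f"pics/{n}0.png",robot.read_camera(n)[:,:,::-1]); print(robot.camera_model(n))
E
```

```text
{'time': 0.0, 'qpos': array([-1.30402740e+00,  3.42718767e-01,  1.52500902e+00, -1.10812845e-05,
        1.27540001e+00, -1.45995700e-01]), 'qvel': array([ 0.00028978,  0.00151823,  0.00058107, -0.00033543, -0.00111867,
       -0.00045291]), 'joint_efforts': array([ 8.46718194e-05, -4.31249428e+01, -2.44218224e+01,  7.16831814e-02,
        5.60270820e-02, -1.23723808e-04]), 'tool_pos': array([ 0.21051172, -0.48050494,  0.22604981]), 'tool_rot': array([-1.7098896 ,  1.56926115,  1.84447092]), 'contact_force': array([ 0.71104146, -0.3973527 , -0.86652717]), 'torque': array([-0.01504191, -0.02071892,  0.01354407]), 'opening': 0.09205604201805437}
{'mtx': array([[410.29480783,   0.        , 281.84519591],
       [  0.        , 410.29480783, 208.90127408],
       [  0.        ,   0.        ,   1.        ]]), 'extrinsics': array([[ 0.8546645 , -0.29699017,  0.42584672,  0.98958767],
       [ 0.51888603,  0.51625217, -0.68135232, -0.70022541],
       [-0.01748935,  0.80329355,  0.59532646,  0.75517085],
       [ 0.        ,  0.        ,  0.        ,  1.        ]])}
{'mtx': array([[388.87628725,   0.        , 275.19681963],
       [  0.        , 388.87628725, 209.8031994 ],
       [  0.        ,   0.        ,   1.        ]]), 'extrinsics': array([[-0.02325113,  0.99473679, -0.09979028,  0.37357002],
       [-0.99963542, -0.02450334, -0.01134091,  0.07328712],
       [-0.01372642,  0.09949021,  0.99494386,  1.24344836],
       [ 0.        ,  0.        ,  0.        ,  1.        ]])}
```

View pics/scene0.png

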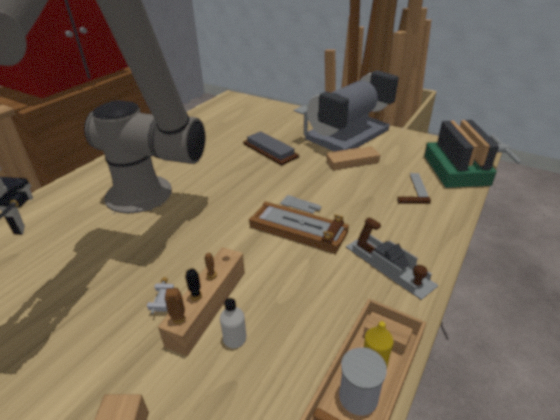

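View pics/top0.png

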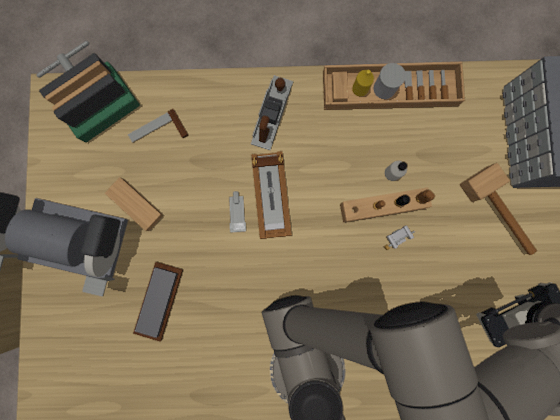

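The top view shows the rack at (345–435, 190–220). The wide driver is at its right end (425,197), then the black cross driver, the slim driver, and the free hole at (355,208). The iron and screw are near (271,200). I'll zoom in on these.

```bash
python3 - <<'E'
import cv2
a=cv2.imread("pics/top0.png"); s=cv2.imread("pics/scene0.png")
cv2.imwrite("pics/z1.png",cv2.resize(a[140:250,230:290],None,fx=5.4,fy=5.4,interpolation=cv2.INTER_CUBIC))
cv2.imwrite("pics/z2.png",cv2.resize(a[150:250,335:445],None,fx=6,fy=6,interpolation=cv2.INTER_CUBIC))
cv2.imwrite("pics/z3.png",cv2.resize(s[240:350,145:255],None,fx=5.4,fy=5.4,interpolation=cv2.INTER_CUBIC))
cv2.imwrite("pics/z4.png",cv2.resize(s[190:255,240:355],None,fx=6,fy=6,interpolation=cv2.INTER_CUBIC))
E
```

```text
(no output)
```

View pics/z1.png

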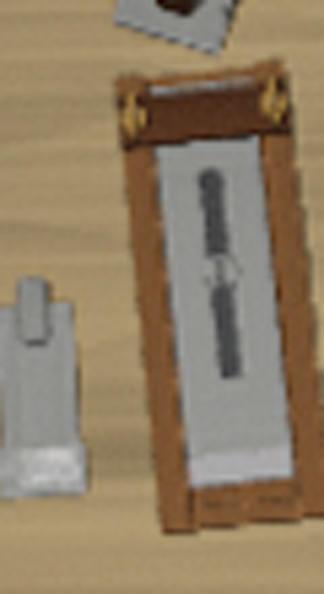

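View pics/z2.png

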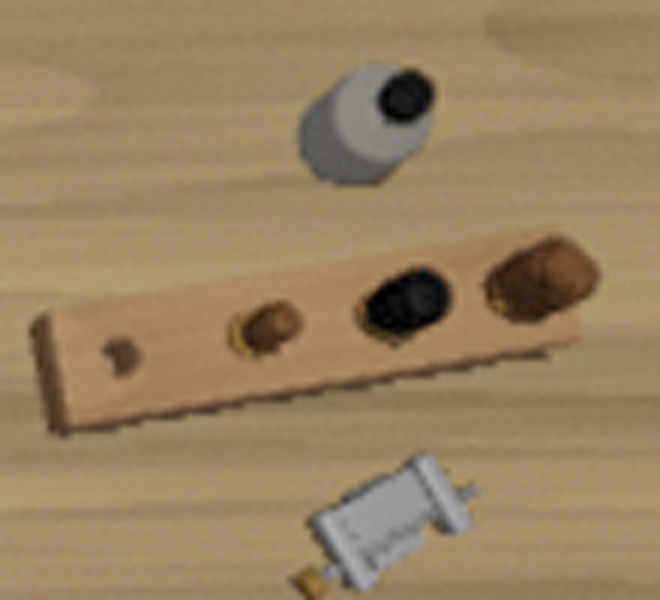

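View pics/z3.png

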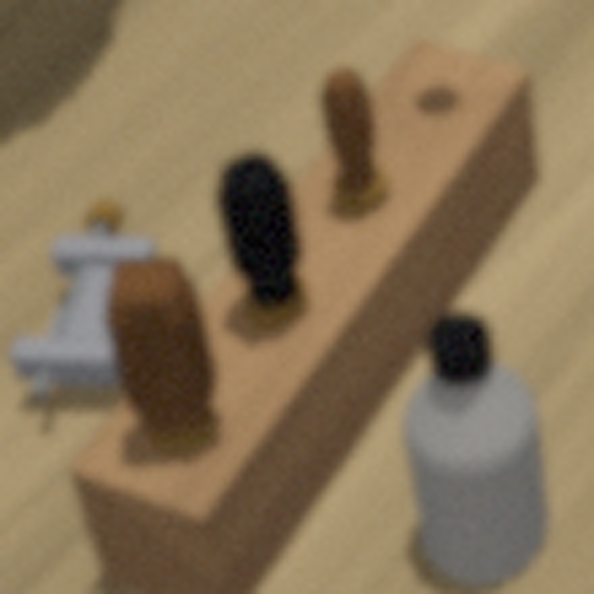

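View pics/z4.png

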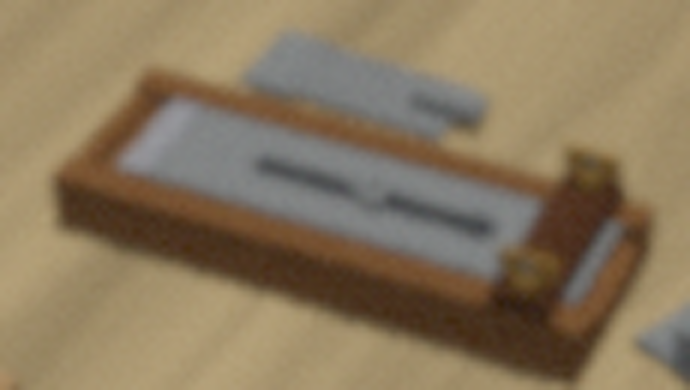

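```bash
cat > h.py <<'E'
import numpy as np,cv2
from cell import robot
def ray(n,u,v):
    m=robot.camera_model(n);K=m["mtx"];T=m["extrinsics"]
    d=np.array([(u-K[0,2])/K[0,0],-(v-K[1,2])/K[1,1],-1.])
    return T[:3,3],T[:3,:3]@d
def onz(n,u,v,z):
    o,d=ray(n,u,v); return o+d*(z-o[2])/d[2]
def proj(n,p):
    m=robot.camera_model(n);K=m["mtx"];T=m["extrinsics"]
    q=T[:3,:3].T@(np.asarray(p)-T[:3,3]); return np.array([K[0,0]*q[0]/-q[2]+K[0,2],K[1,1]*-q[1]/-q[2]+K[1,2]])
def zoom(img,u0,v0,u1,v1,f,name):
    cv2.imwrite(name,cv2.resize(img[v0:v1,u0:u1],None,fx=f,fy=f,interpolation=cv2.INTER_CUBIC))
E
python3 - <<'E'
from h import *
# average several frames to cut noise
for n in("top","scene"):
    a=np.mean([robot.read_camera(n).astype(float) for _ in range(6)],0)
    cv2.imwrite(f"pics/avg_{n}.png",np.clip(a,0,255).astype(np.uint8)[:,:,::-1])
a=cv2.imread("pics/avg_top.png"); s=cv2.imread("pics/avg_scene.png")
def st(i): 
    i=i.astype(float);g=(i-i.min())/(i.max()-i.min())*255;return g.astype(np.uint8)
A=cv2.resize(st(a[176:204,257:285]),None,fx=14,fy=14,interpolation=cv2.INTER_CUBIC)
B=cv2.resize(st(s[208:236,288:316]),None,fx=14,fy=14,interpolation=cv2.INTER_CUBIC)
cv2.imwrite("pics/screw.png",np.hstack([A,B]))
E
```

```text
(no output)
```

View pics/screw.png

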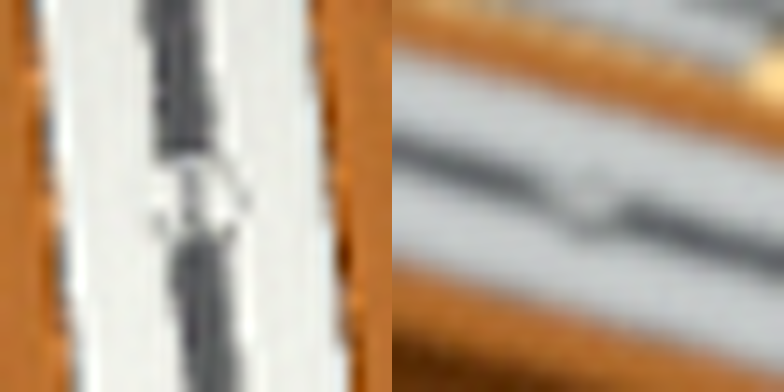

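```bash
python3 - <<'E'
from h import *
a=cv2.imread("pics/avg_top.png"); s=cv2.imread("pics/avg_scene.png")
g=cv2.cvtColor(a,cv2.COLOR_BGR2GRAY)
np.set_printoptions(linewidth=200)
print(g[184:197,264:279])
g2=cv2.cvtColor(s,cv2.COLOR_BGR2GRAY)
print(g2[216:230,294:312])
def st(i): 
    i=i.astype(float);g=(i-i.min())/(i.max()-i.min())*255;return g.astype(np.uint8)
A=cv2.resize(st(g[183:198,264:279]),None,fx=26,fy=26,interpolation=cv2.INTER_LANCZOS4)
B=cv2.resize(st(g2[214:229,295:310]),None,fx=26,fy=26,interpolation=cv2.INTER_LANCZOS4)
cv2.imwrite("pics/screw2.png",np.hstack([A,B]))
E
```

```text
[[146 145 146 134  79  70  69  77 114 148 144 145 145 144 146]
 [146 146 146 135  86  70  69  82 123 149 144 145 146 144 146]
 [147 146 146 135  83  67  68  76 116 148 144 144 145 145 145]
 [147 147 145 138 108 104 113 117 119 134 145 146 146 145 145]
 [147 146 145 145 143 130 105 124 134 129 147 145 146 145 145]
 [147 146 144 145 147 138 104 122 145 135 134 145 146 146 145]
 [146 146 145 146 150 139 108 123 149 142 125 146 146 145 145]
 [147 147 145 138 125 137  95 116 148 143 142 146 147 146 144]
 [146 147 146 139 122 128 105  97 120 111 149 145 146 147 145]
 [147 147 147 145 136 108  81  77  91 118 149 146 146 147 145]
 [146 148 147 148 138  91  66  70  85 126 151 146 146 146 145]
 [147 148 148 147 137  86  70  71  82 119 151 146 146 147 146]
 [147 148 148 148 137  86  70  72  79 115 150 147 145 147 146]]
[[131 131 130 130 130 129 127 123 120 116 114 110 103  98  95  94  90  90]
 [127 129 130 131 131 131 131 130 128 127 126 122 117 114 109 104  99  97]
 [115 120 124 126 128 131 130 130 130 130 130 130 128 126 123 119 116 113]
 [ 94 101 109 115 120 125 128 129 126 128 130 130 130 130 129 128 127 126]
 [ 78  82  87  96 106 116 122 121 120 122 126 126 128 129 130 130 130 130]
 [ 90  84  83  86  97 109 116 118 118 118 117 117 118 123 127 129 129 131]
 [112 106 101  97  96 103 111 118 119 113 103  97 101 109 115 120 123 127]
 [126 123 120 115 111 107 107 107 108 101  89  82  83  88  93 100 109 114]
 [130 130 129 128 125 119 111 103 100  98  93  85  80  80  76  80  86  94]
 [130 130 131 130 130 127 122 116 114 114 113 109 104  95  88  80  79  80]
 [126 128 129 130 130 130 130 128 128 126 126 124 120 116 111 105  98  92]
 [117 120 123 125 127 128 129 130 131 131 131 130 129 127 126 121 118 115]
 [102 105 109 113 118 123 126 127 129 130 131 131 131 129 130 129 128 127]
 [ 92  93  95  99 105 111 114 118 122 125 127 129 130 129 131 131 130 131]]
```

View pics/screw2.png

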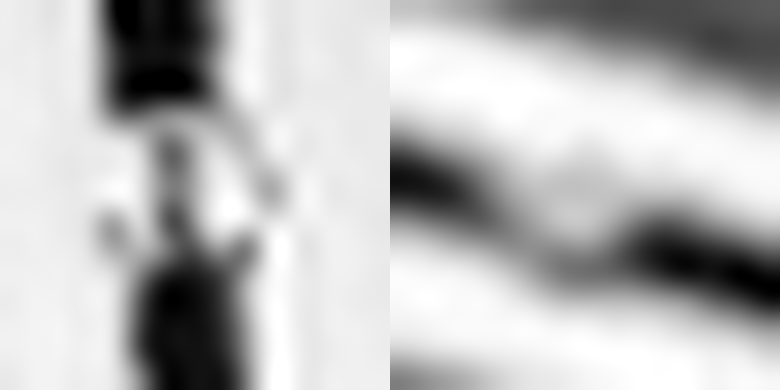

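```bash
python3 - <<'E'
from h import *
a=cv2.imread("pics/avg_top.png"); s=cv2.imread("pics/avg_scene.png")
A=cv2.resize(a[184:212,404:442],None,fx=14,fy=14,interpolation=cv2.INTER_CUBIC)
B=cv2.resize(s[280:336,160:192],None,fx=8,fy=8,interpolation=cv2.INTER_CUBIC)
c=np.zeros((450,800,3),np.uint8); c[:A.shape[0],:A.shape[1]]=A; c[:B.shape[0],540:540+B.shape[1]]=B[:450]
cv2.imwrite("pics/drv.png",np.clip(c*1.6,0,255).astype(np.uint8))
hsv=cv2.cvtColor(a,cv2.COLOR_BGR2HSV)
for (v,u) in [(200,257),(225,283),(180,245),(208,365),(206,345),(200,420),(190,428),(230,360)]: print(v,u,hsv[v,u],a[v,u])
E
```

```text
200 257 [ 13 153 120] [ 48  80 120]
225 283 [150   3 160] [160 158 160]
180 245 [ 20  90 165] [107 145 165]
208 365 [ 15 113 162] [ 90 127 162]
206 345 [ 16 109 173] [ 99 139 173]
200 420 [ 14 158  63] [24 42 63]
190 428 [ 14 148  93] [39 64 93]
230 360 [ 19  89 167] [109 146 167]
```

View pics/drv.png

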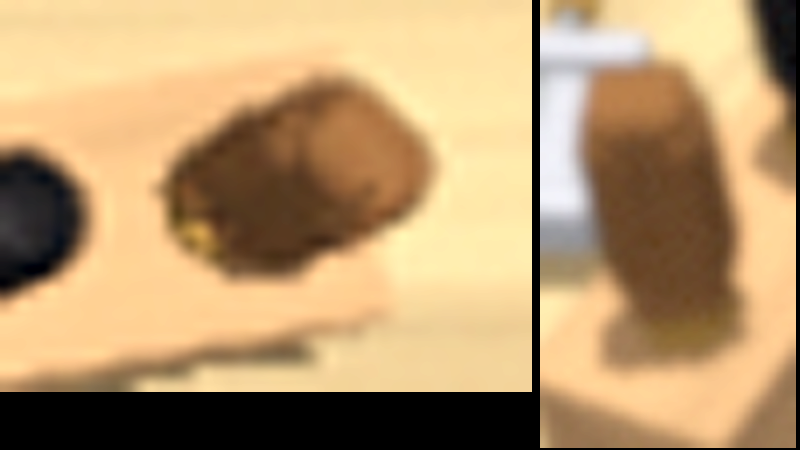

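```bash
python3 - <<'E'
from h import *
a=cv2.imread("pics/avg_top.png"); s=cv2.imread("pics/avg_scene.png")
f=8
for nm,im,(u0,v0,u1,v1) in (("top",a,(404,184,442,212)),("scene",s,(155,275,200,340))):
    up=cv2.resize(im[v0:v1,u0:u1],None,fx=f,fy=f,interpolation=cv2.INTER_CUBIC).astype(int)
    h=cv2.cvtColor(up.clip(0,255).astype(np.uint8),cv2.COLOR_BGR2HSV)
    m=((h[...,2]<125)&(h[...,1]>120)).astype(np.uint8)
    n,l,st,ce=cv2.connectedComponentsWithStats(m); k=1+np.argmax(st[1:,4]); m=(l==k).astype(np.uint8)
    if nm=="top": t=((h[...,2]>78)&(m>0)).astype(np.uint8); n,l,st,ce=cv2.connectedComponentsWithStats(t); k=1+np.argmax(st[1:,4]); t=(l==k).astype(np.uint8)
    else: t=((h[...,2]>88)&(m>0)).astype(np.uint8); n,l,st,ce=cv2.connectedComponentsWithStats(t); k=1+np.argmax(st[1:,4]); t=(l==k).astype(np.uint8)
    vis=up.clip(0,255).astype(np.uint8).copy()
    for mm,c in((m,(0,0,255)),(t,(0,255,0))):
        cs,_=cv2.findContours(mm,0,1); cv2.drawContours(vis,cs,-1,c,1)
        C=max(cs,key=cv2.contourArea).reshape(-1,2)
        if c[1]:
            P=np.array([onz(nm,(x+.5)/f-.5+u0,(y+.5)/f-.5+v0,.157)[:2] for x,y in C])
            e=cv2.fitEllipse((P*1e4).astype(np.float32)); print(nm,"topface ellipse",e, cv2.minAreaRect((P*1e4).astype(np.float32)))
    cv2.imwrite(f"pics/m_{nm}.png",vis)
E
python3 -c "
import cv2,numpy as np
a=cv2.imread('pics/m_top.png');b=cv2.imread('pics/m_scene.png')
c=np.zeros((max(a.shape[0],b.shape[0]),a.shape[1]+b.shape[1],3),np.uint8);c[:a.shape[0],:a.shape[1]]=a;c[:b.shape[0],a.shape[1]:]=b
cv2.imwrite('pics/m.png',c)"
```

```text
top topface ellipse ((5100.26806640625, -3336.93017578125), (352.03900146484375, 548.7660522460938), 19.565162658691406) ((5101.15673828125, -3332.91455078125), (348.8025207519531, 537.7346801757812), 24.215566635131836)
scene topface ellipse ((5465.02880859375, -3749.10595703125), (306.2208557128906, 940.9456787109375), 52.041770935058594) ((5465.67041015625, -3742.01123046875), (304.743408203125, 935.5482177734375), 49.830257415771484)
```

View pics/m.png

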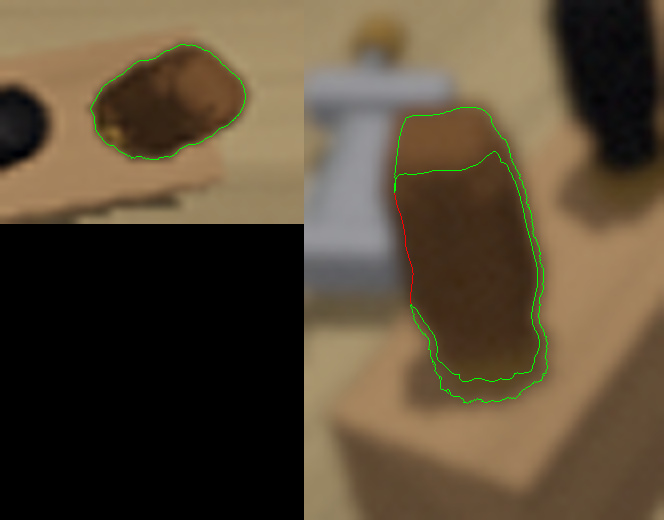

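```bash
python3 - <<'E'
from h import *
a=cv2.imread("pics/avg_top.png"); 
print(a[187:206,412:438,2])
f=24
up=cv2.resize(a[186:206,412:438],None,fx=f,fy=f,interpolation=cv2.INTER_CUBIC)
r=up[...,2].astype(int)
v=np.clip((r-50)*3,0,255).astype(np.uint8); cv2.imwrite("pics/drv2.png",v)
E
```

```text
[[160 160 161 160 161 161 161 162 162 163 162 162 162 162 160 160 161 162
  162 161 162 161 161 162 162 162]
 [161 161 161 162 162 161 161 161 160 159 159 159 160 160 160 160 163 165
  164 162 163 163 162 163 163 163]
 [163 161 162 161 159 159 160 158 158 158 159 159 161 153 127 129 127 141
  158 167 165 164 164 164 164 164]
 [160 160 161 158 159 159 159 160 159 161 161 154 122 102  88  86  93 111
  129 154 168 167 166 165 166 165]
 [161 160 160 159 158 159 157 158 152 127 123  98  79  79  74  90 103 108
  109 127 156 170 168 167 167 167]
 [158 157 156 156 155 156 158 149 105  74  71  64  88  89  86 103 115 114
  111 112 125 155 171 167 167 166]
 [155 154 155 155 157 156 134  94  60  56  64  80  88  86 100 110 113 116
  114 111 110 122 150 165 163 163]
 [156 157 159 160 153 110  82  54  58  60  64  80  92  82 101 108 111 114
  115 112 110 107 128 166 163 162]
 [161 161 163 156 113  65  56  61  61  59  61  70  80  69  90 102 108 112
  114 115 112 108 119 152 169 168]
 [163 163 165 151  72  59  58  59  59  59  59  57  60  56  73  90 101 110
  112 114 113 107 118 154 168 167]
 [164 164 
[... 271 characters left out ...]
66  66  73
   87  83  91 140 164 167 166 165]
 [165 163 165 154 103 113 129  71  63  51  53  54  55  54  55  60  66  75
   91 129 160 168 171 169 170 169]
 [164 164 165 163 142  94 112  85  58  52  54  54  55  52  47  56  83 121
  154 163 172 171 170 169 169 169]
 [166 166 166 167 164 147 122  77  69  62  55  48  51  60 103 151 153 158
  166 169 170 169 169 170 169 169]
 [167 167 166 166 167 165 159 137  89  89  84  79  86 113 159 168 166 165
  164 167 169 169 169 169 167 168]
 [166 165 164 164 165 166 167 164 154 155 156 155 154 158 167 164 164 163
  162 161 161 162 161 161 161 161]
 [165 165 165 166 165 166 166 166 167 166 167 166 165 165 164 163 162 162
  162 161 158 156 157 156 156 156]]
```

View pics/drv2.png

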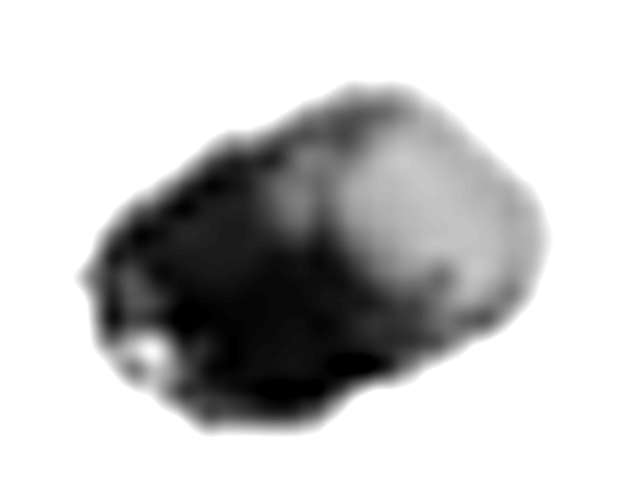

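```bash
python3 - <<'E'
from h import *
a=cv2.imread("pics/avg_top.png")
h=cv2.cvtColor(a,cv2.COLOR_BGR2HSV)
f=4
def go(u0,v0,u1,v1,fn,z,name,close):
    up=cv2.resize(a[v0:v1,u0:u1],None,fx=f,fy=f,interpolation=cv2.INTER_CUBIC)
    h=cv2.cvtColor(up,cv2.COLOR_BGR2HSV).astype(int)
    m=fn(h).astype(np.uint8)
    m=cv2.morphologyEx(m,cv2.MORPH_OPEN,np.ones((5,5)))
    cs,_=cv2.findContours(m,0,1);C=max(cs,key=cv2.contourArea)
    cv2.drawContours(up,[C],-1,(0,255,0),1)
    P=np.array([onz(name,(x+.5)/f-.5+u0,(y+.5)/f-.5+v0,z)[:2] for x,y in C.reshape(-1,2)])
    r=cv2.minAreaRect((P*1e3).astype(np.float32)); print(r); 
    return up
A=go(240,140,300,250,lambda h:(h[...,1]>125),.032,"top",0)
B=go(335,180,445,225,lambda h:(h[...,1]>101)&(h[...,0]<18),.07,"top",0)
c=np.zeros((450,800,3),np.uint8);c[:A.shape[0],:A.shape[1]]=A;c[:B.shape[0],300:300+B.shape[1]]=B
cv2.imwrite("pics/m2.png",c)
E
```

```text
((544.7824096679688, 99.25790405273438), (270.2735290527344, 100.67436981201172), 4.745397567749023)Traceback (most recent call last):
  File "<stdin>", line 16, in <module>
  File "<stdin>", line 12, in go
  File "h.py", line 8, in onz
    o,d=ray(n,u,v); return o+d*(z-o[2])/d[2]
        ~~~^^^^^^^
  File "h.py", line 4, in ray
    m=robot.camera_model(n);K=m["mtx"];T=m["extrinsics"]
ValueError: time passes only in moves, steps and waits
```

```bash
python3 - <<'E'
from cell import robot
import numpy as np
np.savez("cam.npz",**{n+k:robot.camera_model(n)[k] for n in("top","scene") for k in("mtx","extrinsics")})
E
sed -i 's/m=robot.camera_model(n);K=m\["mtx"\];T=m\["extrinsics"\]/K=CM[n+"mtx"];T=CM[n+"extrinsics"]/; 2a CM=dict(np.load("cam.npz"))' h.py
python3 - <<'E'
from h import *
a=cv2.imread("pics/avg_top.png")
f=4
def go(u0,v0,u1,v1,fn,z,name):
    up=cv2.resize(a[v0:v1,u0:u1],None,fx=f,fy=f,interpolation=cv2.INTER_CUBIC)
    h=cv2.cvtColor(up,cv2.COLOR_BGR2HSV).astype(int)
    m=fn(h).astype(np.uint8)
    m=cv2.morphologyEx(m,cv2.MORPH_OPEN,np.ones((5,5)))
    cs,_=cv2.findContours(m,0,1);C=max(cs,key=cv2.contourArea)
    cv2.drawContours(up,[C],-1,(0,255,0),1)
    P=np.array([onz(name,(x+.5)/f-.5+u0,(y+.5)/f-.5+v0,z)[:2] for x,y in C.reshape(-1,2)])
    print(cv2.minAreaRect((P*1e3).astype(np.float32))); return up
A=go(240,140,300,250,lambda h:(h[...,1]>125),.032,"top")
B=go(335,180,445,225,lambda h:(h[...,1]>101)&(h[...,0]<18),.07,"top")
c=np.zeros((450,800,3),np.uint8);c[:A.shape[0],:A.shape[1]]=A;c[:B.shape[0],300:300+B.shape[1]]=B
cv2.imwrite("pics/m2.png",c)
print("screw direct",onz("top",270.3,190,.0385), "slot",onz("top",270.07,188,.037)-onz("top",270.23,191,.037))
print("screw proj",proj("top",[.5568,.1002,.0385]),proj("scene",[.5568,.1002,.0385]))
# hole
g=a[180:225,335:445]
print("hole(z2 px)",onz("top",335+122.5/6-.5,150+356.5/6-.5,.07))
# handle top pts
for u,v in((429.8,189.7),(433.9,194),(426.4,195),(428.2,197)):print(onz("top",u,v,.15))
E
```

```text
((544.7824096679688, 99.25790405273438), (270.2735290527344, 100.67436981201172), 4.745397567749023)
((500.0115051269531, -253.93850708007812), (64.39225769042969, 288.9652099609375), 8.133304595947266)
screw direct [0.55709241 0.10090053 0.0385    ] slot [0.00951225 0.00029291 0.        ]
screw proj [270.52570311 190.086824  ] [302.41639476 220.9447968 ]
hole(z2 px) [ 0.48801916 -0.15450272  0.07      ]
[ 0.52954655 -0.35227249  0.15      ]
[ 0.51701334 -0.36300827  0.15      ]
[ 0.51469982 -0.34178791  0.15      ]
[ 0.50888989 -0.34648455  0.15      ]
```

View pics/m2.png

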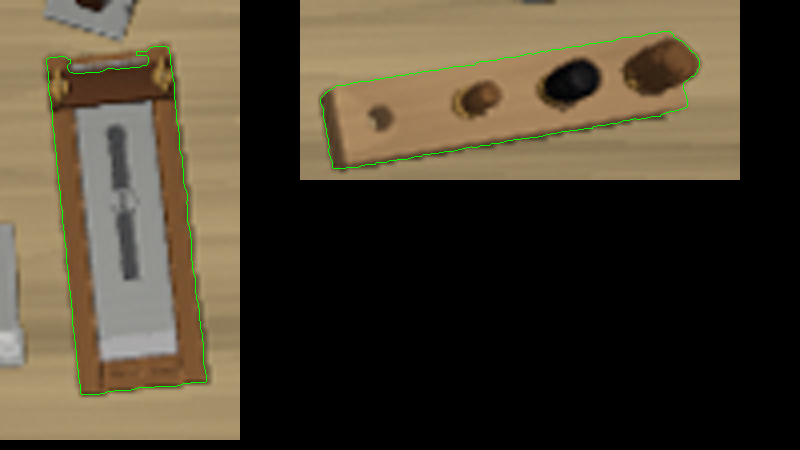

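```bash
cat >> h.py <<'E'
from scipy.spatial.transform import Rotation as Rn
def Rdown(psi):
    c,s=np.cos(psi),np.sin(psi); return np.array([[0,c,s],[0,s,-c],[-1,0,0.]])
def cur():
    o=robot.observe(); R=Rn.from_euler('xyz',o['tool_rot']).as_matrix(); return o,np.array(o['tool_pos']),R
def plan(p,psi):
    o,q,R=cur(); T=Rdown(psi)
    d=R.T@(np.asarray(p)-q); rv=Rn.from_matrix(R.T@T).as_rotvec()
    print("t",round(o['time'],3),"pos",q.round(4),"yaw",round(np.arctan2(R[1,1],R[0,1]),4),"xdir",R[:,0].round(4),"q",np.round(o['qpos'],3),"open",round(o['opening'],4),"F",o['contact_force'].round(2),"M",o['torque'].round(3))
    print(" need shift",d.round(4),"rot",rv.round(4))
E
python3 - <<'E'
from h import *
print("hole scene",onz("scene",225.5,258.1,.07))
import itertools
for psi in(.70+np.pi/2,.70-np.pi/2): plan([.516,-.3505,.25],psi)
print(proj("scene",[.516,-.3505,.157]),proj("scene",[.516,-.3505,.07]),proj("top",[.516,-.3505,.157]))
E
```

```text
hole scene [ 0.48498616 -0.15527797  0.07      ]
t 0.7 pos [ 0.2106 -0.4809  0.2268] yaw -1.158 xdir [ 0.e+00 -1.e-04 -1.e+00] q [-1.304  0.342  1.524 -0.     1.275 -0.146] open 0.0917 F [-0.26  0.09 -0.7 ] M [-0.066  0.01  -0.039]
 need shift [-0.0232  0.003  -0.332 ] rot [ 2.8544e+00 -2.0000e-04 -1.0000e-04]
t 0.7 pos [ 0.2106 -0.4809  0.2268] yaw -1.158 xdir [ 0.e+00 -1.e-04 -1.e+00] q [-1.304  0.342  1.524 -0.     1.275 -0.146] open 0.0917 F [-0.26  0.09 -0.7 ] M [-0.066  0.01  -0.039]
 need shift [-0.0232  0.003  -0.332 ] rot [-2.872e-01  0.000e+00 -1.000e-04]
[172.15272795 291.00951738] [179.58983141 319.81303719] [430.42247943 194.12008068]
```

move_arm --pt "60 -0.004 0 -0.055 0 0 0" --pt "60 -0.004 0 -0.055 0 0 0" --pt "60 -0.004 0 -0.055 0 0 0" --pt "60 -0.004 0.001 -0.055 0 0 0" --pt "60 -0.004 0.001 -0.055 0 0 0" --pt "60 -0.003 0.001 -0.055 0 0 0" --pt "60 0 0 0 -0.15 0 0" --pt "60 0 0 0 -0.137 0 0" --squeeze 50

```text
time: 1.7
tool_pos: [0.5241, -0.3481, 0.2496]
tool_rot: [1.235, 1.569, -1.202]
contact_force: [-0.1, 0.9, 0.8]
opening: 0.0553
```

```bash
python3 - <<'E'
from h import *
plan([.516,-.3505,.099],.70-np.pi/2)
E
```

```text
t 1.7 pos [ 0.5241 -0.3481  0.2496] yaw -0.8658 xdir [ 5.0e-04 -1.4e-03 -1.0e+00] q [-7.080e-01  5.240e-01  1.172e+00 -1.000e-03  1.444e+00  1.580e-01] open 0.0553 F [-0.14  0.91  0.82] M [-0.019 -0.017  0.051]
 need shift [ 0.1506 -0.0036  0.0077] rot [ 0.005   0.0005 -0.0014]
```

move_arm --pt "60 0.02 -0.0035 0.0077 0.005 0 -0.001" --pt "60 0.02 0 0 0 0 0" --pt "60 0 0 0 0 0 0" --pt "60 0 0 0 0 0 0" --pt "60 0 0 0 0 0 0" --pt "60 0 0 0 0 0 0" --pt "60 0 0 0 0 0 0" --pt "60 0 0 0 0 0 0"

```text
time: 2.7
tool_pos: [0.5174, -0.3509, 0.2116]
tool_rot: [1.623, 1.566, -0.816]
contact_force: [-0.2, 0.3, 0.7]
opening: 0.0552
```

```bash
python3 - <<'E'
from h import *
plan([.516,-.3505,.099],.70-np.pi/2)
s=robot.read_camera("scene")[:,:,::-1];t=robot.read_camera("top")[:,:,::-1]
A=cv2.resize(s[200:340,110:250],None,fx=4,fy=4);B=cv2.resize(t[140:250,380:480],None,fx=2.4,fy=2.4)
c=np.zeros((560,800,3),np.uint8);c[:,:560]=A;c[:B.shape[0],560:800]=B[:,:240];cv2.imwrite("pics/g1.png",c)
E
```

```text
t 2.7 pos [ 0.5174 -0.3509  0.2116] yaw -0.8679 xdir [ 0.0035 -0.0037 -1.    ] q [-7.180e-01  5.360e-01  1.255e+00 -1.000e-03  1.345e+00  1.500e-01] open 0.0552 F [-0.22  0.34  0.66] M [-0.026 -0.079  0.031]
 need shift [ 0.1126 -0.0018  0.0009] rot [ 0.0029 -0.0003 -0.0051]
```

View pics/g1.png

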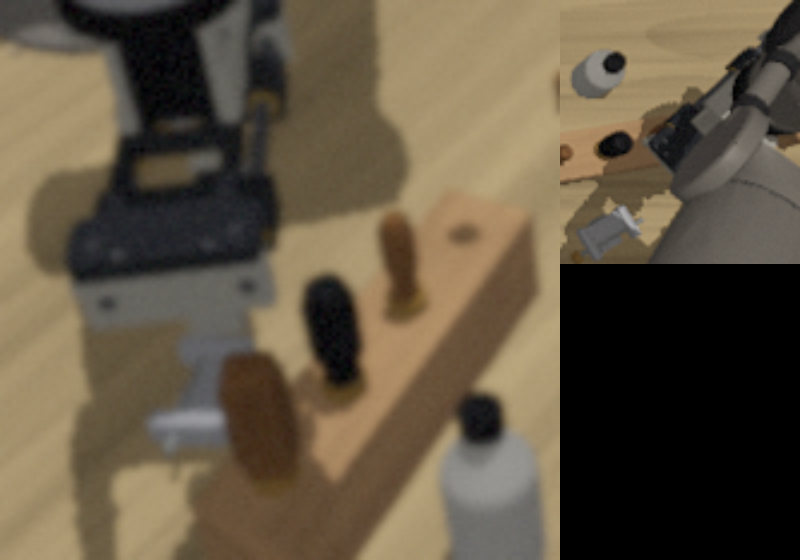

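```bash
python3 - <<'E'
from h import *
j=np.array([.646,-.763,0])
for k in(-1,0,1): print(k,((proj("scene",np.array([.5174,-.3509,.2116])+k*.0275*j)-[110,200])*4).round())
print(((proj("scene",[.516,-.3505,.157])-[110,200])*4).round())
E
```

```text
-1 [233. 245.]
0 [229. 285.]
1 [225. 328.]
[249. 364.]
```

move_arm --pt "60 0.025 -0.0018 0.001 0.003 0 -0.005" --pt "60 0.025 0 0 0 0 0" --pt "60 0.025 0 0 0 0 0" --pt "60 0.023 0 0 0 0 0" --pt "60 0.012 0 0 0 0 0" --pt "60 0 0 0 0 0 0" --pt "60 0 0 0 0 0 0" --pt "60 0 0 0 0 0 0"

```text
time: 3.8
tool_pos: [0.517, -0.3514, 0.1012]
tool_rot: [1.776, 1.565, -0.665]
contact_force: [0.4, 0.1, 0.6]
opening: 0.055
```

```bash
python3 - <<'E'
from h import *
plan([.516,-.3505,.099],.70-np.pi/2)
E
```

```text
t 3.8 pos [ 0.517  -0.3514  0.1012] yaw -0.871 xdir [ 0.0042 -0.0033 -1.    ] q [-0.72   0.634  1.4    0.     1.102  0.151] open 0.055 F [0.4  0.1  0.65] M [-0.051 -0.047 -0.007]
 need shift [ 0.0022 -0.0014  0.0002] rot [-0.0002 -0.0011 -0.0052]
```

move_arm --pt "60 0.002 -0.0014 0 0 -0.001 -0.005" --pt "0 0 0 0 0 0 0" --pt "0 0 0 0 0 0 0" --pt "0 0 0 0 0 0 0" --pt "0 0 0 0 0 0 0" --pt "0 0 0 0 0 0 0" --pt "0 0 0 0 0 0 0" --pt "0 0 0 0 0 0 0" --squeeze 50

```text
time: 4.8
tool_pos: [0.5165, -0.3507, 0.1005]
tool_rot: [1.716, 1.569, -0.725]
contact_force: [-0.2, -0.7, 0.8]
opening: 0.0236
```

```bash
python3 - <<'E'
from h import *
plan([.516,-.3505,.24],.70-np.pi/2)
E
```

```text
t 4.8 pos [ 0.5165 -0.3507  0.1005] yaw -0.8709 xdir [ 0.0015 -0.0014 -1.    ] q [-0.719  0.636  1.4   -0.     1.104  0.152] open 0.0236 F [-0.17 -0.65  0.82] M [-0.025  0.032 -0.003]
 need shift [-0.1395 -0.0002  0.0003] rot [-0.0001 -0.0003 -0.002 ]
```

move_arm --pt "0 -0.02 0 0 0 0 0" --pt "0 -0.03 0 0 0 0 0" --pt "0 -0.03 0 0 0 0 0" --pt "0 -0.035 0 0 0 0 0" --pt "0 -0.035 0 0 0 0 0" --pt "0 -0.02 0 0 0 0 0" --pt "0 0 0 0 0 0 0" --pt "0 0 0 0 0 0 0"

```text
time: 5.8
tool_pos: [0.5151, -0.3494, 0.2713]
tool_rot: [-1.435, 1.565, 2.406]
contact_force: [0.1, 0.4, -1.2]
opening: 0.0239
```

```bash
python3 - <<'E'
from h import *
plan([.557,.1005,.27],.03+np.pi/2)
s=robot.read_camera("scene")[:,:,::-1]
cv2.imwrite("pics/g2.png",cv2.resize(s[180:340,110:270],None,fx=3.7,fy=3.7,interpolation=cv2.INTER_CUBIC))
E
```

```text
t 5.8 pos [ 0.5151 -0.3494  0.2713] yaw -0.8711 xdir [-0.0043  0.0039 -1.    ] q [-0.719  0.505  1.145  0.     1.497  0.152] open 0.0239 F [ 0.1   0.42 -1.18] M [ 0.002 -0.037  0.002]
 need shift [ 0.0029 -0.3172 -0.3218] rot [-2.4719 -0.0068  0.0035]
```

View pics/g2.png

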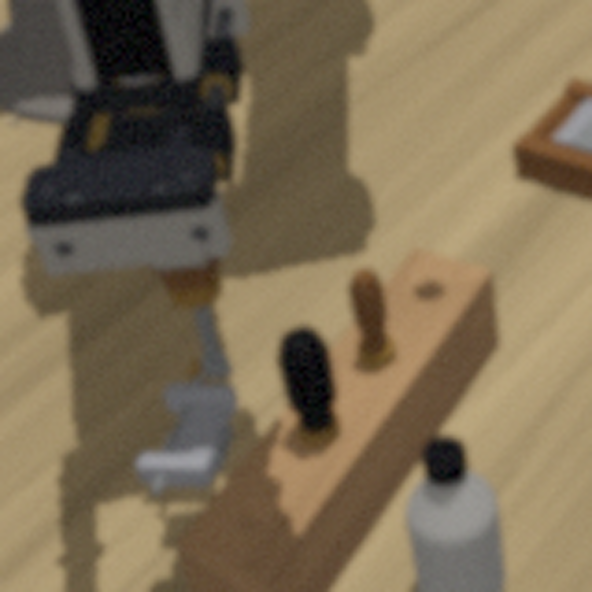

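move_arm --pt "0 0 -0.02 -0.02 0 -0.006 0.003" --pt "0 0 -0.04 -0.04 0 0 0" --pt "0 0 -0.04 -0.04 0 0 0" --pt "0 0 -0.042 -0.043 0 0 0" --pt "0 0 -0.042 -0.043 0 0 0" --pt "0 0 -0.042 -0.043 0 0 0" --pt "0 0 -0.04 -0.04 0 0 0" --pt "0 0 -0.03 -0.03 0 0 0"

```text
time: 6.85
tool_pos: [0.5513, 0.0796, 0.2599]
tool_rot: [-0.851, 1.548, 2.983]
contact_force: [0.3, -0.3, -1.6]
opening: 0.0238
```

move_arm --pt "0 0 0 0 -0.1 0 0" --pt "0 0 0 0 -0.17 0 0" --pt "0 0 0 0 -0.17 0 0" --pt "0 0 0 0 -0.17 0 0" --pt "0 0 0 0 -0.17 0 0" --pt "0 0 0 0 -0.17 0 0" --pt "0 0 0 0 -0.17 0 0" --pt "0 0 0 0 -0.17 0 0"

```text
time: 7.85
tool_pos: [0.5468, 0.0844, 0.2489]
tool_rot: [-2.124, 1.529, 3.049]
contact_force: [-0.2, 0.5, -1.0]
opening: 0.0237
```

```bash
python3 - <<'E'
from h import *
plan([.557,.1005,.27],.03+np.pi/2)
E
```

```text
t 7.85 pos [0.5468 0.0844 0.2489] yaw 0.461 xdir [-0.0416  0.0039 -0.9991] q [ 0.012  0.403  1.37   0.004  1.41  -0.449] open 0.0237 F [-0.16  0.46 -1.01] M [ 0.044 -0.163 -0.008]
 need shift [-0.0215  0.0155 -0.0104] rot [-1.1401 -0.0398  0.0191]
```

move_arm --pt "0 0 0 0 -0.17 0 0" --pt "0 0 0 0 -0.17 0 0" --pt "0 0 0 0 -0.17 0 0" --pt "0 0 0 0 -0.17 0 0" --pt "0 0 0 0 -0.17 0 0" --pt "0 0 0 0 -0.17 0 0" --pt "0 0 0 0 -0.1 0 0" --pt "0 0 0 0 0 0 0"

```text
time: 8.85
tool_pos: [0.5425, 0.0843, 0.2383]
tool_rot: [3.032, 1.511, 3.08]
contact_force: [-0.7, 0.2, -1.3]
opening: 0.0236
```

```bash
python3 - <<'E'
from h import *
plan([.557,.1005,.165],.03+np.pi/2)
E
```

```text
t 8.85 pos [0.5425 0.0843 0.2383] yaw 1.6185 xdir [-0.0599  0.0037 -0.9982] q [ 0.012  0.413  1.385  0.004  1.404 -1.608] open 0.0236 F [-0.73  0.17 -1.29] M [ 0.053 -0.237 -0.096]
 need shift [0.0724 0.015  0.0196] rot [ 0.0179 -0.0598 -0.006 ]
```

move_arm --pt "0 0.02 0.008 0.01 0.018 -0.06 -0.006" --pt "0 0.025 0.007 0.01 0 0 0" --pt "0 0.02 0 0 0 0 0" --pt "0 0.005 0 0 0 0 0" --pt "0 0 0 0 0 0 0" --pt "0 0 0 0 0 0 0" --pt "0 0 0 0 0 0 0" --pt "0 0 0 0 0 0 0"

```text
time: 9.85
tool_pos: [0.5612, 0.1003, 0.1658]
tool_rot: [-0.051, 1.569, -0.034]
contact_force: [0.1, 1.0, -1.1]
opening: 0.0239
```

```bash
python3 - <<'E'
from h import *
plan([.557,.1005,.15],.03+np.pi/2)
E
```

```text
t 9.85 pos [0.5612 0.1003 0.1658] yaw 1.5878 xdir [ 2.1e-03 -1.0e-04 -1.0e+00] q [ 0.043  0.476  1.49  -0.     1.174 -1.545] open 0.0239 F [ 0.12  1.05 -1.14] M [ 0.195 -0.182  0.04 ]
 need shift [ 0.0158  0.0003 -0.0043] rot [-0.013   0.0021  0.0001]
```

move_arm --pt "0 0.012 0 -0.004 0.013 0.002 0" --pt "0 0 0 0 0 0 0" --pt "0 0 0 0 0 0 0" --pt "0 0 0 0 0 0 0" --pt "0 0 0 0 0 0 0" --pt "0 0 0 0 0 0 0" --pt "0 0 0 0 0 0 0" --pt "0 0 0 0 0 0 0"

```text
time: 10.85
tool_pos: [0.5571, 0.1002, 0.1534]
tool_rot: [-0.052, 1.57, -0.049]
contact_force: [-0.3, 0.1, -0.3]
opening: 0.0238
```

```bash
python3 - <<'E'
from h import *
plan([.557,.1005,.15],.03+np.pi/2)
for n in("scene","top"):
    a=np.mean([robot.read_camera(n).astype(float) for _ in range(4)],0).astype(np.uint8)[:,:,::-1]
    cv2.imwrite(f"pics/s1_{n}.png",a)
s=cv2.imread("pics/s1_scene.png");t=cv2.imread("pics/s1_top.png")
A=cv2.resize(s[185:235,280:330],None,fx=8,fy=8,interpolation=cv2.INTER_CUBIC);B=cv2.resize(t[165:215,245:295],None,fx=8,fy=8,interpolation=cv2.INTER_CUBIC)
cv2.imwrite("pics/s1.png",np.clip(np.hstack([A,B])*1.4,0,255).astype(np.uint8))
E
```

```text
t 10.85 pos [0.5571 0.1002 0.1534] yaw 1.5737 xdir [ 6.e-04 -0.e+00 -1.e+00] q [ 0.043  0.482  1.517 -0.     1.142 -1.531] open 0.0238 F [-0.34  0.1  -0.33] M [ 0.102 -0.116  0.042]
 need shift [ 0.0034  0.0003 -0.0001] rot [-0.0271  0.0006  0.    ]
```

View pics/s1.png

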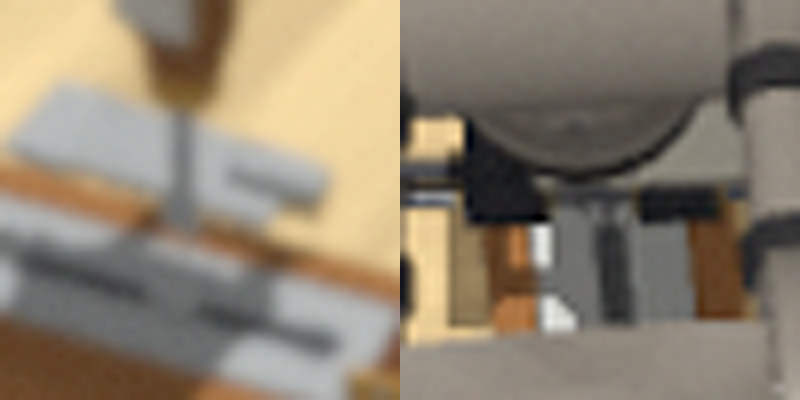

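```bash
python3 - <<'E'
from h import *
s=cv2.cvtColor(cv2.imread("pics/s1_scene.png"),cv2.COLOR_BGR2GRAY)
print(np.arange(295,310));
for r in range(195,218): print(r,s[r,294:312])
for z in(.063,.08,.1,.12): print(z,proj("scene",[.5571,.1002,z]))
print(proj("scene",[.557,.1005,.0385]))
E
```

```text
[295 296 297 298 299 300 301 302 303 304 305 306 307 308 309]
195 [139 138 133 127 103  79  66  64  61  60  60  61  76 102 126 138 143 143]
196 [134 135 133 126 110  87  74  68  67  67  66  71  84 110 131 140 143 146]
197 [130 131 131 128 118 102  86  76  73  73  74  84 101 121 134 142 145 147]
198 [128 128 130 130 126 118 104  90  81  81  91 102 118 133 140 145 146 150]
199 [128 128 128 130 129 126 117 101  86  89 103 119 131 140 144 147 150 152]
200 [128 130 130 129 129 128 120 105  90  94 112 128 135 142 145 147 149 153]
201 [130 129 129 130 130 128 121 107  92  95 113 127 135 139 142 144 146 149]
202 [129 130 131 130 130 130 122 107  91  95 113 127 131 135 136 136 138 141]
203 [129 129 130 130 130 130 122 107  89  95 112 126 129 131 129 131 131 133]
204 [128 127 129 130 129 130 121 106  90  94 114 126 131 130 128 126 128 130]
205 [125 128 129 129 129 128 123 106  90  93 113 127 130 128 123 119 121 126]
206 [119 121 123 127 128 128 122 106  90  94 112 125 129 127 115 106 109 113]
207 [110 112 116 115 120 123 120 105  89  93 113 126 130 126 114 104  99 100]
208 [108 110 107 106 111
[... 197 characters left out ...]
124 126 126]
211 [ 94  91  88  79  73  73  76  79  79  83  88  99 104 107 111 116 118 120]
212 [ 96  91  80  68  59  63  72  77  79  79  86  88  90  95 100 101 104 109]
213 [102  89  77  65  62  66  76  81  83  81  81  76  77  81  86  85  88  96]
214 [99 87 76 75 77 82 89 91 89 87 82 79 74 70 72 71 73 82]
215 [ 87  81  80  81  91 100 105 106 102  98  94  92  85  80  74  73  67  70]
216 [ 81  79  81  84  92 100 105 110 110 109 112 107 101  96  92  85  77  70]
217 [ 77  78  77  81  85  88  92  99 104 107 114 116 113 112 109 101  88  77]
0.063 [302.61967011 214.05881023]
0.08 [302.6976739  209.15308956]
0.1 [302.79124857 203.26810444]
0.12 [302.88683491 197.256603  ]
[302.53014759 220.90968057]
```

move_arm --pt "0 0.008 0.0003 0 -0.027 0.0006 0" --pt "0 0.006 0 0 0 0 0" --pt "0 0.004 0 0 0 0 0" --pt "0 0 0 0 0 0 0" --pt "0 0 0 0 0 0 0" --pt "0 0 0 0 0 0 0" --pt "0 0 0 0 0 0 0" --pt "0 0 0 0 0 0 0"

```text
time: 12.25
tool_pos: [0.5571, 0.1005, 0.134]
tool_rot: [-2.858, 1.571, -2.826]
contact_force: [-0.6, -0.4, -0.7]
opening: 0.0235
```

```bash
python3 - <<'E'
from h import *
plan([.557,.1005,.13],.03+np.pi/2)
for n in("scene",):
    a=np.mean([robot.read_camera(n).astype(float) for _ in range(4)],0).astype(np.uint8)[:,:,::-1]
    cv2.imwrite(f"pics/s2_{n}.png",a)
s=cv2.imread("pics/s2_scene.png")
A=cv2.resize(s[195:235,280:330],None,fx=14,fy=14,interpolation=cv2.INTER_CUBIC)
cv2.imwrite("pics/s2.png",np.clip(A*1.8,0,255).astype(np.uint8))
E
```

```text
t 12.25 pos [0.5571 0.1005 0.134 ] yaw 1.6026 xdir [-2.e-04 -1.e-04 -1.e+00] q [ 0.043  0.503  1.54  -0.     1.098 -1.559] open 0.0235 F [-0.62 -0.35 -0.68] M [ 0.086 -0.14   0.036]
 need shift [ 0.004   0.     -0.0001] rot [ 0.0018 -0.0002  0.0001]
```

View pics/s2.png

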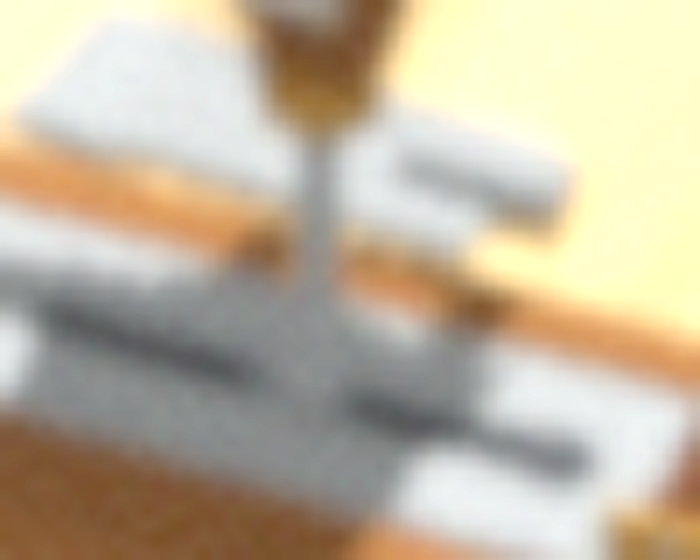

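move_arm --pt "0 0.003 0 0 0.002 0 0" --pt "0 0 0 0 0 0 0" --pt "0 0.001 0 0 0 0 0" --pt "0 0 0 0 0 0 0" --pt "0 0.001 0 0 0 0 0" --pt "0 0 0 0 0 0 0" --pt "0 0 0 0 0 0 0" --pt "0 0 0 0 0 0 0"

```text
time: 13.45
tool_pos: [0.557, 0.1005, 0.1285]
tool_rot: [-2.991, 1.57, -2.962]
contact_force: [-0.1, -0.1, -0.9]
opening: 0.0237
```

```bash
python3 - <<'E'
from h import *
plan([.557,.1005,.1245],.03+np.pi/2)
E
```

```text
t 13.45 pos [0.557  0.1005 0.1285] yaw 1.6005 xdir [-5.e-04 -1.e-04 -1.e+00] q [ 0.043  0.51   1.547 -0.     1.086 -1.557] open 0.0237 F [-0.11 -0.12 -0.92] M [ 0.115 -0.152 -0.007]
 need shift [ 0.004  0.    -0.   ] rot [-0.0003 -0.0005  0.0001]
```

move_arm --pt "0 0.001 0 0 0 0 0" --pt "0 0 0 0 0 0 0" --pt "0 0 0 0 0 0 0" --pt "0 0.001 0 0 0 0 0" --pt "0 0 0 0 0 0 0" --pt "0 0 0 0 0 0 0" --pt "0 0 0 0 0 0 0" --pt "0 0 0 0 0 0 0"

```text
time: 14.45
tool_pos: [0.557, 0.1005, 0.1263]
tool_rot: [-3.046, 1.57, -3.016]
contact_force: [-0.3, 0.3, -1.1]
opening: 0.0236
```

```bash
python3 - <<'E'
from h import *
plan([.557,.1005,.1245],.03+np.pi/2)
E
```

```text
t 14.45 pos [0.557  0.1005 0.1263] yaw 1.6005 xdir [-5.e-04 -1.e-04 -1.e+00] q [ 0.043  0.512  1.549 -0.     1.081 -1.557] open 0.0236 F [-0.25  0.26 -1.05] M [ 0.162 -0.126 -0.006]
 need shift [ 0.0018 -0.     -0.    ] rot [-0.0003 -0.0005  0.    ]
```

move_arm --pt "0 0.001 0 0 0 0 0" --pt "0 0 0 0 0 0 0" --pt "0 0 0 0 0 0 0" --pt "0 0.0007 0 0 0 0 0" --pt "0 0 0 0 0 0 0" --pt "0 0 0 0 0 0 0" --pt "0 0 0 0 0 0 0" --pt "0 0 0 0 0 0 0"

```text
time: 15.45
tool_pos: [0.5571, 0.1005, 0.1245]
tool_rot: [-3.062, 1.57, -3.032]
contact_force: [0.2, 0.6, -1.5]
opening: 0.0235
```

```bash
python3 - <<'E'
from h import *
plan([.557,.1005,.1245],.03+np.pi/2)
a=np.mean([robot.read_camera("scene").astype(float) for _ in range(3)],0).astype(np.uint8)[:,:,::-1]
cv2.imwrite("pics/s3.png",np.clip(cv2.resize(a[195:235,280:330],None,fx=14,fy=14,interpolation=cv2.INTER_CUBIC)*1.8,0,255).astype(np.uint8))
E
```

```text
t 15.45 pos [0.5571 0.1005 0.1245] yaw 1.6005 xdir [-5.e-04 -1.e-04 -1.e+00] q [ 0.043  0.514  1.551 -0.     1.077 -1.557] open 0.0235 F [ 0.25  0.62 -1.53] M [ 0.143 -0.103 -0.051]
 need shift [ 0.     -0.     -0.0001] rot [-0.0003 -0.0005  0.    ]
```

View pics/s3.png

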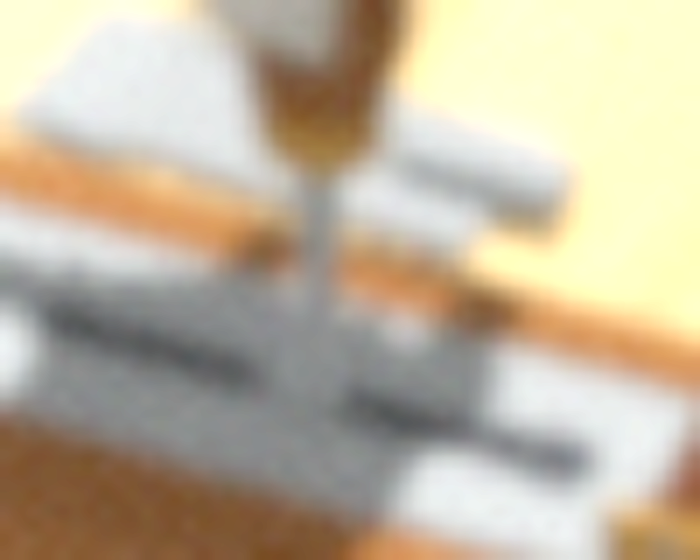

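move_arm --pt "0 0.0007 0 0 0 0 0" --pt "0 0 0 0 0 0 0" --pt "0 0 0 0 0 0 0" --pt "0 0.0005 0 0 0 0 0" --pt "0 0 0 0 0 0 0" --pt "0 0 0 0 0 0 0" --pt "0 0 0 0 0 0 0" --pt "0 0 0 0 0 0 0"

```text
time: 16.6
tool_pos: [0.5571, 0.1005, 0.1243]
tool_rot: [-0.287, 1.57, -0.258]
contact_force: [-0.2, -0.1, 2.4]
opening: 0.0241
```

```bash
python3 - <<'E'
from h import *
plan([.557,.1005,.1245],.03+np.pi/2)
E
```

```text
t 16.6 pos [0.5571 0.1005 0.1243] yaw 1.6005 xdir [ 3.e-04 -1.e-04 -1.e+00] q [ 0.043  0.514  1.552 -0.     1.075 -1.557] open 0.0241 F [-0.22 -0.08  2.38] M [ 0.075  0.148 -0.006]
 need shift [-0.0002  0.     -0.0001] rot [-0.0003  0.0003  0.0001]
```

move_arm --pt "0 0.0007 0 0 0.03 0 0" --pt "0 0.0005 0 0 0.03 0 0" --pt "0 0.0005 0 0 0.03 0 0" --pt "0 0.0005 0 0 0.03 0 0" --pt "0 0.0005 0 0 0.03 0 0" --pt "0 0.0005 0 0 0.03 0 0" --pt "0 0.0005 0 0 0 0 0" --pt "0 0.0005 0 0 0 0 0"

```text
time: 17.6
tool_pos: [0.5572, 0.1006, 0.1242]
tool_rot: [-0.013, 1.568, -0.176]
contact_force: [-1.1, -0.4, 5.9]
opening: 0.0238
```

```bash
cat >> h.py <<'E'
def avg(k=4):
    M=[];F=[]
    for i in range(k):
        robot.read_camera("scene"); o=robot.observe(); M.append(o['torque']);F.append(o['contact_force'])
    print("avg F",np.mean(F,0).round(2),"M",np.mean(M,0).round(3),"Mz",np.round([m[2] for m in M],3))
E
python3 - <<'E'
from h import *
plan([.557,.1005,.1245],.03+np.pi/2);avg()
E
```

```text
t 17.6 pos [0.5572 0.1006 0.1242] yaw 1.4081 xdir [ 2.8e-03 -5.0e-04 -1.0e+00] q [ 4.400e-02  5.130e-01  1.554e+00 -1.000e-03  1.072e+00 -1.364e+00] open 0.0238 F [-1.06 -0.39  5.89] M [0.044 0.481 0.067]
 need shift [-0.0003 -0.0001 -0.0002] rot [-0.1927  0.0028  0.0003]
avg F [-2.07 -0.29  5.79] M [0.04  0.489 0.05 ] Mz [0.013 0.053 0.068 0.067]
```

move_arm --pt "0 0.0005 0 0 0.03 0.002 0" --pt "0 0.0004 0 0 0.03 0 0" --pt "0 0.0004 0 0 0.03 0 0" --pt "0 0.0004 0 0 0.03 0 0" --pt "0 0.0004 0 0 0.03 0 0" --pt "0 0.0004 0 0 0.03 0 0" --pt "0 0.0004 0 0 0.02 0 0" --pt "0 0.0004 0 0 0 0 0"

```text
time: 18.8
tool_pos: [0.5572, 0.1005, 0.1242]
tool_rot: [0.084, 1.568, -0.292]
contact_force: [-2.0, -0.3, 5.4]
opening: 0.0236
```

```bash
python3 - <<'E'
from h import *
plan([.557,.1005,.1245],.03+np.pi/2);avg()
E
```

```text
t 18.8 pos [0.5572 0.1005 0.1242] yaw 1.1952 xdir [ 2.8e-03 -8.0e-04 -1.0e+00] q [ 4.400e-02  5.130e-01  1.554e+00 -1.000e-03  1.072e+00 -1.151e+00] open 0.0236 F [-1.96 -0.33  5.37] M [0.03  0.384 0.114]
 need shift [-0.0003 -0.0001 -0.0002] rot [-4.056e-01  2.900e-03  3.000e-04]
avg F [-1.85 -0.2   5.07] M [0.004 0.405 0.056] Mz [0.003 0.082 0.088 0.053]
```

move_arm --pt "0 0.0004 0 0 0.01 0.001 0" --pt "0 0.0004 0 0 0.01 0.001 0" --pt "0 0.0004 0 0 0.01 0 0" --pt "0 0.0004 0 0 0.01 0 0" --pt "0 0.0004 0 0 0.01 0 0" --pt "0 0.0004 0 0 0.01 0 0" --pt "0 0.0004 0 0 0.01 0 0" --pt "0 0.0004 0 0 0.01 0 0"

```text
time: 20.0
tool_pos: [0.5573, 0.1005, 0.1242]
tool_rot: [0.234, 1.568, -0.231]
contact_force: [-1.9, -0.2, 4.8]
opening: 0.0238
```

```bash
python3 - <<'E'
from h import *
plan([.557,.1005,.1245],.03+np.pi/2);avg(3)
E
```

```text
t 20.0 pos [0.5573 0.1005 0.1242] yaw 1.1066 xdir [ 2.9e-03 -7.0e-04 -1.0e+00] q [ 4.400e-02  5.130e-01  1.554e+00 -1.000e-03  1.072e+00 -1.063e+00] open 0.0238 F [-1.89 -0.24  4.79] M [0.001 0.409 0.041]
 need shift [-0.0003 -0.0001 -0.0002] rot [-0.4942  0.003   0.    ]
avg F [-2.    0.1   5.23] M [0.015 0.385 0.077] Mz [0.066 0.08  0.085]
```

move_arm --pt "0 0.0004 0 0 0.008 0.001 0" --pt "0 0.0004 0 0 0.008 0.001 0" --pt "0 0.0004 0 0 0.008 0 0" --pt "0 0.0004 0 0 0.008 0 0" --pt "0 0.0004 0 0 0.008 0 0" --pt "0 0.0004 0 0 0.008 0 0" --pt "0 0.0004 0 0 0.005 0 0" --pt "0 0.0004 0 0 0.005 0 0"

```text
time: 21.15
tool_pos: [0.5573, 0.1004, 0.1242]
tool_rot: [0.395, 1.568, -0.135]
contact_force: [-2.0, -0.6, 5.6]
opening: 0.0239
```

```bash
python3 - <<'E'
from h import *
plan([.557,.1005,.1245],.03+np.pi/2);avg(3)
E
```

```text
t 21.15 pos [0.5573 0.1004 0.1242] yaw 1.0407 xdir [ 3.e-03 -4.e-04 -1.e+00] q [ 4.300e-02  5.130e-01  1.554e+00 -1.000e-03  1.072e+00 -9.970e-01] open 0.0239 F [-2.   -0.63  5.57] M [0.053 0.365 0.086]
 need shift [-0.0003 -0.0001 -0.0003] rot [-5.601e-01  3.000e-03 -4.000e-04]
avg F [-1.88 -0.2   5.2 ] M [0.043 0.409 0.08 ] Mz [0.141 0.045 0.053]
```

move_arm --pt "0 0.0004 0 0 0.008 0.001 0" --pt "0 0.0004 0 0 0.008 0.001 0" --pt "0 0.0004 0 0 0.008 0 0" --pt "0 0.0004 0 0 0.008 0 0" --pt "0 0.0004 0 0 0.006 0 0" --pt "0 0.0004 0 0 0.005 0 0" --pt "0 0.0004 0 0 0.005 0 0" --pt "0 0.0004 0 0 0.005 0 0"

```text
time: 22.3
tool_pos: [0.5573, 0.1005, 0.1242]
tool_rot: [0.535, 1.568, -0.055]
contact_force: [-1.7, 0.6, 5.8]
opening: 0.0236
```

```bash
python3 - <<'E'
from h import *
plan([.557,.1005,.1245],.03+np.pi/2);avg(3)
E
```

```text
t 22.3 pos [0.5573 0.1005 0.1242] yaw 0.981 xdir [ 3.2e-03 -2.0e-04 -1.0e+00] q [ 0.043  0.513  1.554 -0.     1.071 -0.938] open 0.0236 F [-1.75  0.56  5.8 ] M [0.06  0.419 0.071]
 need shift [-0.0003 -0.0001 -0.0003] rot [-0.6198  0.0032 -0.0007]
avg F [-1.88  0.05  5.55] M [-0.003  0.375  0.154] Mz [0.153 0.142 0.168]
```

move_arm --pt "0 0.0004 0 0 0.004 0.001 0" --pt "0 0.0004 0 0 0.004 0 0" --pt "0 0.0004 0 0 0.004 0 0" --pt "0 0.0004 0 0 0.004 0 0" --pt "0 0.0004 0 0 0 0 0" --pt "0 0.0004 0 0 0 0 0" --pt "0 0.0004 0 0 0 0 0" --pt "0 0.0004 0 0 0 0 0"

```text
time: 23.45
tool_pos: [0.5572, 0.1005, 0.1242]
tool_rot: [0.469, 1.567, -0.141]
contact_force: [-1.4, 0.3, 5.2]
opening: 0.0238
```

```bash
python3 - <<'E'
from h import *
plan([.557,.1005,.1245],.03+np.pi/2);avg(4)
E
```

```text
t 23.45 pos [0.5572 0.1005 0.1242] yaw 0.9603 xdir [ 4.2e-03 -6.0e-04 -1.0e+00] q [ 4.400e-02  5.120e-01  1.555e+00 -1.000e-03  1.070e+00 -9.160e-01] open 0.0238 F [-1.44  0.31  5.19] M [0.007 0.394 0.24 ]
 need shift [-0.0003 -0.0001 -0.0001] rot [-6.405e-01  4.200e-03 -6.000e-04]
avg F [-2.16 -0.13  5.43] M [-0.012  0.396  0.203] Mz [0.235 0.176 0.232 0.167]
```

move_arm --pt "0 0.0004 0 0 0.004 0 0" --pt "0 0.0004 0 0 0.004 0 0" --pt "0 0.0004 0 0 0.004 0 0" --pt "0 0.0004 0 0 0.003 0 0" --pt "0 0.0004 0 0 0 0 0" --pt "0 0.0004 0 0 0 0 0" --pt "0 0.0004 0 0 0 0 0" --pt "0 0.0004 0 0 0 0 0"

```text
time: 24.65
tool_pos: [0.557, 0.1006, 0.1242]
tool_rot: [0.342, 1.565, -0.288]
contact_force: [-0.8, -0.4, 5.6]
opening: 0.024
```

```bash
python3 - <<'E'
from h import *
plan([.557,.1005,.1245],.03+np.pi/2);avg(6)
E
```

```text
t 24.65 pos [0.557  0.1006 0.1242] yaw 0.9409 xdir [ 0.0058 -0.0017 -1.    ] q [ 0.044  0.511  1.557 -0.002  1.067 -0.895] open 0.024 F [-0.82 -0.36  5.65] M [0.054 0.383 0.231]
 need shift [-0.0003 -0.0001  0.    ] rot [-6.599e-01  6.200e-03 -1.000e-04]
avg F [-2.07  0.11  5.56] M [0.034 0.428 0.187] Mz [0.207 0.151 0.187 0.177 0.18  0.223]
```

move_arm --pt "0 0.0003 0 0 0.003 -0.001 0" --pt "0 0.0003 0 0 0.003 -0.001 0" --pt "0 0.0003 0 0 0.003 0 0" --pt "0 0.0003 0 0 0.003 0 0" --pt "0 0.0003 0 0 0.003 0 0" --pt "0 0.0003 0 0 0.003 0 0" --pt "0 0.0003 0 0 0.003 0 0" --pt "0 0.0003 0 0 0.003 0 0"

```text
time: 25.95
tool_pos: [0.5568, 0.1008, 0.1242]
tool_rot: [0.251, 1.561, -0.406]
contact_force: [-2.8, -0.3, 5.6]
opening: 0.0236
```

```bash
python3 - <<'E'
from h import *
plan([.557,.1005,.1245],.03+np.pi/2);avg(6)
E
```

```text
t 25.95 pos [0.5568 0.1008 0.1242] yaw 0.9132 xdir [ 0.0088 -0.0038 -1.    ] q [ 0.046  0.51   1.56  -0.005  1.063 -0.865] open 0.0236 F [-2.83 -0.28  5.61] M [-0.025  0.428  0.254]
 need shift [-0.0003 -0.0001  0.0003] rot [-0.6876  0.0097  0.0009]
avg F [-2.14 -0.07  5.67] M [0.029 0.402 0.21 ] Mz [0.222 0.201 0.204 0.204 0.185 0.242]
```

move_arm --pt "0 0.0003 0 0 0.003 0.003 0" --pt "0 0.0003 0 0 0.003 0.003 0" --pt "0 0.0003 0 0 0.003 0.002 0" --pt "0 0.0003 0 0 0.003 0.001 0" --pt "0 0.0003 0 0 0.003 0 0" --pt "0 0.0003 0 0 0.003 0 0" --pt "0 0.0003 0 0 0.003 0 0" --pt "0 0.0003 0 0 0.003 0 0"

```text
time: 27.25
tool_pos: [0.5573, 0.1005, 0.1242]
tool_rot: [0.792, 1.567, 0.108]
contact_force: [-2.3, 0.0, 6.0]
opening: 0.0239
```

```bash
python3 - <<'E'
from h import *
plan([.557,.1005,.1245],.03+np.pi/2);avg(6)
E
```

```text
t 27.25 pos [0.5573 0.1005 0.1242] yaw 0.8865 xdir [ 3.9e-03  4.0e-04 -1.0e+00] q [ 0.043  0.513  1.555  0.     1.07  -0.844] open 0.0239 F [-2.28  0.03  6.05] M [-0.037  0.486  0.227]
 need shift [-0.0003 -0.0001 -0.0002] rot [-0.7143  0.0036 -0.0017]
avg F [-1.96 -0.21  5.54] M [-0.017  0.44   0.25 ] Mz [0.264 0.198 0.223 0.248 0.282 0.284]
```

move_arm --pt "0 0 0 0 -0.02 0 0" --pt "0 0 0 0 -0.02 0 0" --pt "0 -0.004 0 0 0 0 0" --pt "0 -0.006 0 0 0 0 0" --pt "0 -0.02 0 0 0 0 0" --pt "0 -0.03 0 0 0 0 0" --pt "0 -0.04 0 0 0 0 0" --pt "0 -0.03 0 0 0 0 0"

```text
time: 28.55
tool_pos: [0.5558, 0.1001, 0.2553]
tool_rot: [-2.586, 1.568, 3.052]
contact_force: [0.7, -0.7, -1.0]
opening: 0.0238
```

```bash
python3 - <<'E'
from h import *
plan([.487,-.1545,.24],.03)
E
```

```text
t 28.55 pos [0.5558 0.1001 0.2553] yaw 0.9256 xdir [-2.5e-03  2.0e-04 -1.0e+00] q [ 0.042  0.398  1.36   0.     1.386 -0.883] open 0.0238 F [ 0.66 -0.66 -1.01] M [ 0.004 -0.129  0.023]
 need shift [ 0.0154 -0.2448  0.0982] rot [ 0.8956 -0.0014  0.0022]
```

```bash
python3 - <<'E'
from h import *
P=lambda x,y:onz("top",335+(x-300+.5)/4-.5,180+(y+.5)/4-.5,.07)[:2]
a,b=P(345,86),P(660,32); d=(b-a)/np.linalg.norm(b-a); print("yaw row",np.degrees(np.arctan2(*-d[[0]],*-d[[1]])) if 0 else d)
n=np.array([-d[1],d[0]]); n=n if n[0]<0 else -n
Z=lambda x,y:onz("top",335+(x+.5)/6-.5,150+(y+.5)/6-.5,.07)[:2]
e=[Z(50,315),Z(70,428)]; print("end edge",e)
em=(e[0]+e[1])/2; t=(em-a)@d
hole=a+d*(t+.032)+n*.030; print("hole from edges",hole)
nr=[Z(70,428),Z(575,335)]; print("near edge dist",[(p-a)@n for p in nr])
print("far dist hole direct",(np.array([.488,-.1545])-a)@n,(np.array([.488,-.1545])-em)@d)
# hole pixels
im=cv2.imread("pics/avg_top.png"); print(cv2.cvtColor(im,6)[203:215,348:362])
im=cv2.imread("pics/avg_scene.png"); print(cv2.cvtColor(im,6)[252:264,218:233])
E
```

```text
yaw row [ 0.14545744 -0.98936451]
end edge [array([ 0.50972168, -0.11914135]), array([ 0.45230156, -0.12685151])]
hole from edges [ 0.48598215 -0.15460965]
near edge dist [np.float64(0.059284753107196095), np.float64(0.05614156781425223)]
far dist hole direct 0.027987658840271143 0.03218502838308001
[[136 136 136 137 136 138 138 137 137 136 137 137 135 137]
 [142 137 137 135 134 135 135 136 136 135 134 135 134 135]
 [144 140 138 135 135 133 131 130 132 134 134 134 134 134]
 [142 141 140 139 133 111 103  98 107 128 133 133 133 134]
 [139 138 140 136 110  74  71  69  78 107 133 138 137 138]
 [140 140 143 133  80  58  67  69  68  84 117 137 136 136]
 [145 145 147 142 116  87  64  67  70  75 107 131 132 132]
 [144 145 144 140 135 127  63  67  68  82 114 132 131 132]
 [142 141 141 137 132 128  76  65  74 104 132 135 133 133]
 [141 141 142 141 138 125  89  91 104 131 140 135 132 131]
 [141 141 142 143 142 139 134 135 137 140 138 134 133 132]
 [142 143 143 142 143 143 143 142 140 137 132 131 130 131]]
[[136 134 134 138 141 143 144 143 143 142 143 143 145 144 144]
 [133 133 136 139 142 142 143 143 142 141 143 145 145 143 143]
 [132 134 137 140 142 142 141 138 137 137 141 143 144 142 143]
 [132 134 139 141 140 137 132 127 125 127 132 138 140 141 141]
 [132 136 137 137 133 125 117 110 106 109 116 127 134 138 139]
 [134 136 137 129 119 108  98  93  91  93 101 114 127 134 137]
 [134 137 134 124 108  94  86  84  84  88  94 108 124 133 137]
 [134 135 135 125 109  92  86  84  85  90  99 112 126 133 137]
 [133 135 135 129 119 107  99  98  99 105 114 123 131 137 139]
 [135 134 135 133 129 125 120 119 118 122 128 133 136 139 138]
 [135 135 134 135 135 134 132 131 131 132 135 136 139 140 140]
 [135 134 135 136 137 138 136 136 135 136 138 139 140 140 139]]
```

move_arm --pt "0 0 -0.03 0.012 0 0 0" --pt "0 0 -0.05 0.02 0 0 0" --pt "0 0 -0.05 0.02 0 0 0" --pt "0 0 -0.05 0.02 0 0 0" --pt "0 0 -0.04 0.016 0 0 0" --pt "0 0 -0.02 0.008 0 0 0" --pt "0 0 0 0 0.15 0 0" --pt "0 0 0 0 0.15 0 0"

```text
time: 29.55
tool_pos: [0.4882, -0.1583, 0.2638]
tool_rot: [0.673, 1.558, -0.284]
contact_force: [-0.4, 1.5, -1.3]
opening: 0.0238
```

move_arm --pt "0 0 0 0 0.15 0 0" --pt "0 0 0 0 0.15 0 0" --pt "0 0 0 0 0.15 0 0" --pt "0 0 0 0 0 0 0" --pt "0 0 0 0 0 0 0" --pt "0 0 0 0 0 0 0" --pt "0 0 0 0 0 0 0" --pt "0 0 0 0 0 0 0"

```text
time: 30.55
tool_pos: [0.4882, -0.1592, 0.2669]
tool_rot: [1.068, 1.554, -0.349]
contact_force: [-0.3, -0.2, -2.7]
opening: 0.0237
```

```bash
python3 - <<'E'
from h import *
plan([.4868,-.1547,.185],.146)
E
```

```text
t 30.55 pos [ 0.4882 -0.1592  0.2669] yaw 0.1536 xdir [ 0.0162 -0.0059 -0.9999] q [-0.466  0.281  1.498  0.002  1.345 -0.62 ] open 0.0237 F [-0.32 -0.17 -2.7 ] M [-0.054 -0.105 -0.012]
 need shift [ 0.0818 -0.002  -0.0054] rot [ 0.0075  0.0082 -0.0151]
```

move_arm --pt "0 0.025 -0.001 -0.003 0.007 0.008 -0.015" --pt "0 0.025 -0.001 -0.002 0 0 0" --pt "0 0.02 0 0 0 0 0" --pt "0 0.01 0 0 0 0 0" --pt "0 0 0 0 0 0 0" --pt "0 0 0 0 0 0 0" --pt "0 0 0 0 0 0 0" --pt "0 0 0 0 0 0 0"

```text
time: 31.55
tool_pos: [0.4876, -0.1555, 0.1874]
tool_rot: [0.93, 1.565, -0.493]
contact_force: [-0.2, -0.0, -0.7]
opening: 0.0239
```

```bash
python3 - <<'E'
from h import *
plan([.4868,-.1547,.175],.146)
E
```

```text
t 31.55 pos [ 0.4876 -0.1555  0.1874] yaw 0.1479 xdir [ 0.005  -0.0027 -1.    ] q [-0.458  0.351  1.626 -0.     1.159 -0.606] open 0.0239 F [-0.16 -0.03 -0.75] M [ 0.031 -0.108  0.002]
 need shift [ 0.0124 -0.0007 -0.0009] rot [ 0.0019  0.0034 -0.0045]
```

move_arm --pt "0 0.008 -0.0007 -0.0009 0.002 0.003 -0.004" --pt "0 0 0 0 0 0 0" --pt "0 0 0 0 0 0 0" --pt "0 0 0 0 0 0 0" --pt "0 0 0 0 0 0 0" --pt "0 0 0 0 0 0 0" --pt "0 0 0 0 0 0 0" --pt "0 0 0 0 0 0 0"

```text
time: 32.55
tool_pos: [0.4869, -0.1548, 0.1792]
tool_rot: [0.935, 1.57, -0.49]
contact_force: [0.6, 0.7, -0.6]
opening: 0.0237
```

```bash
python3 - <<'E'
from h import *
plan([.4868,-.1547,.1],.146)
a=np.mean([robot.read_camera("scene").astype(float) for _ in range(3)],0).astype(np.uint8)[:,:,::-1]
cv2.imwrite("pics/r1_full.png",a)
cv2.imwrite("pics/r1.png",np.clip(cv2.resize(a[215:275,190:260],None,fx=10,fy=10,interpolation=cv2.INTER_CUBIC)*1.5,0,255).astype(np.uint8))
p=cur()[1]
for z in(.085,.1,.12,.14): print(z,proj("scene",[p[0],p[1],z]))
t=robot.read_camera("top")[:,:,::-1]
cv2.imwrite("pics/screw_after.png",np.clip(cv2.resize(t[175:205,255:287],None,fx=16,fy=16,interpolation=cv2.INTER_CUBIC)*1.3,0,255).astype(np.uint8))
E
```

```text
t 32.55 pos [ 0.4869 -0.1548  0.1792] yaw 0.1457 xdir [ 9.e-04 -5.e-04 -1.e+00] q [-0.458  0.36   1.637 -0.     1.143 -0.604] open 0.0237 F [ 0.58  0.67 -0.61] M [-0.019 -0.096  0.009]
 need shift [ 0.0792 -0.0002 -0.0001] rot [-0.0003  0.0006 -0.0008]
0.085 [225.66017074 253.67053954]
0.1 [225.03567691 249.01368865]
0.12 [224.18501842 242.67032771]
0.14 [223.31308088 236.16828881]
```

View pics/r1.png

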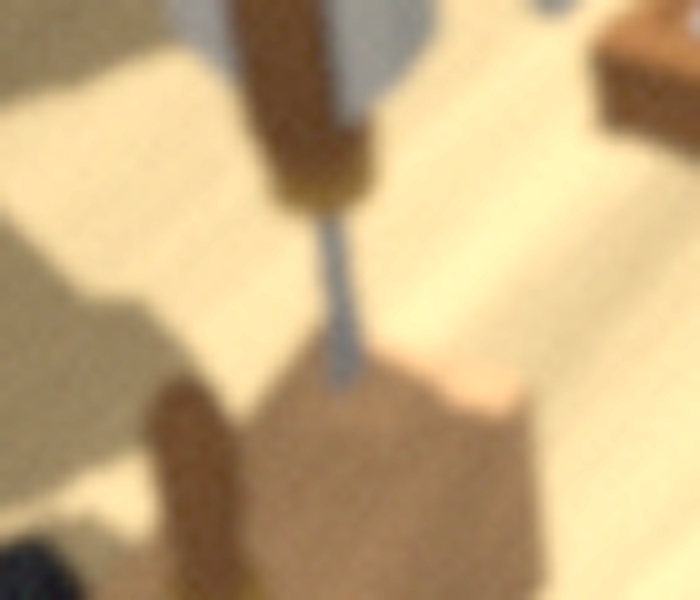

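View pics/screw_after.png

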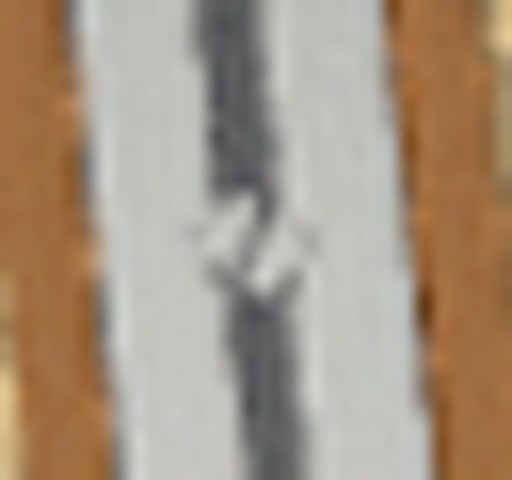

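move_arm --pt "0 0.008 0 0 0 0 0" --pt "0 0.008 0 0 0 0 0" --pt "0 0.006 0 0 0 0 0" --pt "0 0.004 0 0 0 0 0" --pt "0 0 0 0 0 0 0" --pt "0 0 0 0 0 0 0" --pt "0 0 0 0 0 0 0" --pt "0 0 0 0 0 0 0"

```text
time: 33.75
tool_pos: [0.4869, -0.1547, 0.1511]
tool_rot: [1.006, 1.57, -0.419]
contact_force: [-0.2, -0.9, -1.3]
opening: 0.0239
```

```bash
python3 - <<'E'
from h import *
plan([.4868,-.1547,.102],.146)
a=np.mean([robot.read_camera("scene").astype(float) for _ in range(3)],0).astype(np.uint8)[:,:,::-1]
cv2.imwrite("pics/r2.png",np.clip(cv2.resize(a[215:275,190:260],None,fx=10,fy=10,interpolation=cv2.INTER_CUBIC)*1.8,0,255).astype(np.uint8))
E
```

```text
t 33.75 pos [ 0.4869 -0.1547  0.1511] yaw 0.1457 xdir [ 6.e-04 -3.e-04 -1.e+00] q [-0.458  0.392  1.675  0.     1.074 -0.603] open 0.0239 F [-0.16 -0.85 -1.34] M [ 0.024 -0.127  0.023]
 need shift [ 0.0491 -0.0001 -0.0001] rot [-0.0003  0.0003 -0.0005]
```

View pics/r2.png

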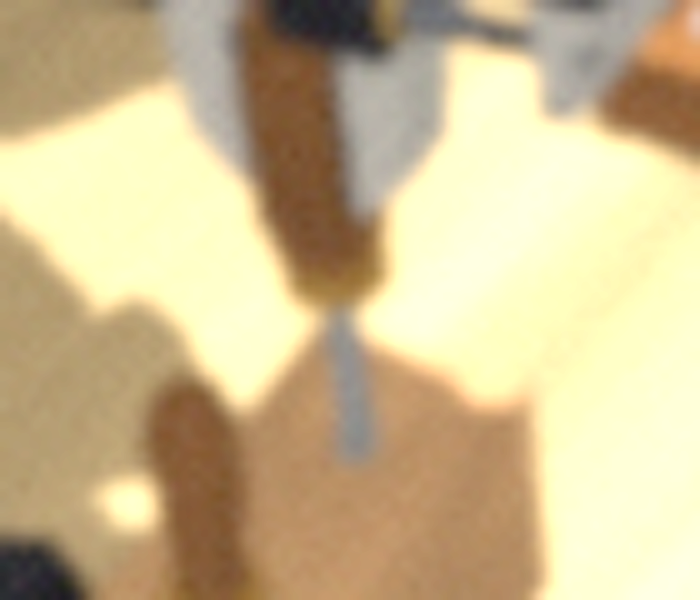

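move_arm --pt "0 0.008 0 0 0 0 0" --pt "0 0.01 0 0 0 0 0" --pt "0 0.01 0 0 0 0 0" --pt "0 0.008 0 0 0 0 0" --pt "0 0.006 0 0 0 0 0" --pt "0 0.003 0 0 0 0 0" --pt "0 0 0 0 0 0 0" --pt "0 0 0 0 0 0 0"

```text
time: 34.9
tool_pos: [0.4866, -0.1546, 0.1023]
tool_rot: [-2.199, 1.57, 2.659]
contact_force: [0.3, 0.1, -1.4]
opening: 0.0238
```

```bash
python3 - <<'E'
from h import *
plan([.4868,-.1547,.1005],.146)
E
```

```text
t 34.9 pos [ 0.4866 -0.1546  0.1023] yaw 0.1457 xdir [-6.e-04  3.e-04 -1.e+00] q [-0.458  0.454  1.733  0.     0.955 -0.604] open 0.0238 F [ 0.32  0.11 -1.36] M [-0.027 -0.185 -0.035]
 need shift [0.0018 0.0002 0.0001] rot [-0.0003 -0.0004  0.0006]
```

move_arm --pt "0 0.0008 0 0 0 0 0" --pt "0 0.0005 0 0 0 0 0" --pt "0 0.0005 0 0 0 0 0" --pt "0 0.0003 0 0 0 0 0" --pt "0 0 0 0 0 0 0" --pt "0 0 0 0 0 0 0" --pt "0 0 0 0 0 0 0" --pt "0 0 0 0 0 0 0"

```text
time: 35.9
tool_pos: [0.487, -0.1548, 0.1007]
tool_rot: [0.97, 1.57, -0.455]
contact_force: [-1.2, 0.4, -0.7]
opening: 0.0233
```

```bash
python3 - <<'E'
from h import *
plan([.4868,-.1547,.1005],.146)
a=robot.read_camera("scene")[:,:,::-1]
cv2.imwrite("pics/r3.png",np.clip(cv2.resize(a[205:285,180:270],None,fx=7,fy=7,interpolation=cv2.INTER_CUBIC)*1.6,0,255).astype(np.uint8))
E
```

```text
t 35.9 pos [ 0.487  -0.1548  0.1007] yaw 0.1457 xdir [ 7.e-04 -3.e-04 -1.e+00] q [-0.458  0.456  1.735  0.     0.95  -0.604] open 0.0233 F [-1.16  0.41 -0.66] M [-0.007 -0.073  0.051]
 need shift [ 0.0002 -0.0002 -0.0001] rot [-0.0003  0.0004 -0.0006]
```

View pics/r3.png

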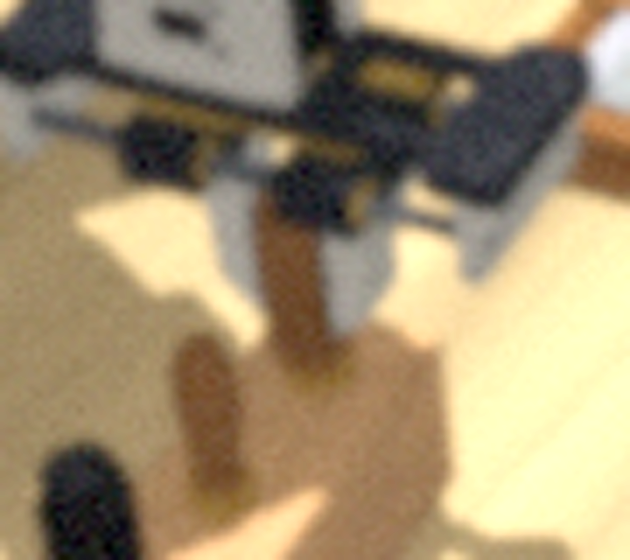

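Nearly seated, with the ferrule just touching the rack top. I'll lower it a little more to confirm contact, then release.

move_arm --pt "0 0.0006 0 0 0 0 0" --pt "0 0.0004 0 0 0 0 0" --pt "0 0 0 0 0 0 0" --pt "10 0 0 0 0 0 0" --pt "26 0 0 0 0 0 0" --pt "40 0 0 0 0 0 0" --pt "60 0 0 0 0 0 0" --pt "60 0 0 0 0 0 0"

```text
time: 36.95
tool_pos: [0.4873, -0.1549, 0.1002]
tool_rot: [0.975, 1.569, -0.451]
contact_force: [-0.5, 1.0, -0.8]
opening: 0.0493
```

```bash
python3 - <<'E'
from h import *
plan([.4868,-.1547,.22],.146)
E
```

```text
t 36.95 pos [ 0.4873 -0.1549  0.1002] yaw 0.1458 xdir [ 1.6e-03 -8.0e-04 -1.0e+00] q [-0.458  0.457  1.735  0.     0.947 -0.604] open 0.0493 F [-0.47  1.02 -0.79] M [-0.01  -0.106  0.002]
 need shift [-0.1198 -0.0003 -0.0002] rot [-0.0002  0.001  -0.0015]
```

move_arm --pt "60 -0.015 0 0 0 0.001 -0.001" --pt "60 -0.025 0 0 0 0 0" --pt "60 -0.03 0 0 0 0 0" --pt "60 -0.03 0 0 0 0 0" --pt "60 -0.04 0 0 0 0 0" --pt "60 -0.04 0 0 0 0 0" --pt "60 -0.02 0 0 0 0 0" --pt "60 0 0 0 0 0 0"

```text
time: 37.95
tool_pos: [0.4869, -0.1549, 0.3054]
tool_rot: [-2.421, 1.569, 2.437]
contact_force: [-0.6, 0.4, -0.2]
opening: 0.055
```

```bash
python3 - <<'E'
from h import *
plan([.4868,-.1547,.22],.146)
a=robot.read_camera("scene")[:,:,::-1];t=robot.read_camera("top")[:,:,::-1]
A=cv2.resize(a[180:340,140:320],None,fx=2.6,fy=2.6,interpolation=cv2.INTER_CUBIC);B=cv2.resize(t[140:250,330:450],None,fx=2.7,fy=2.7,interpolation=cv2.INTER_CUBIC)
c=np.zeros((420,800,3),np.uint8);c[:A.shape[0],:A.shape[1]]=A;c[:B.shape[0],475:475+B.shape[1]]=B;cv2.imwrite("pics/f1.png",np.clip(c*1.4,0,255).astype(np.uint8))
E
```

```text
t 37.95 pos [ 0.4869 -0.1549  0.3054] yaw 0.1456 xdir [-1.e-03  9.e-04 -1.e+00] q [-0.458  0.267  1.414  0.     1.463 -0.604] open 0.055 F [-0.61  0.36 -0.19] M [-0.021 -0.123  0.071]
 need shift [ 0.0854 -0.     -0.0001] rot [-0.0004 -0.001   0.0009]
```

View pics/f1.png

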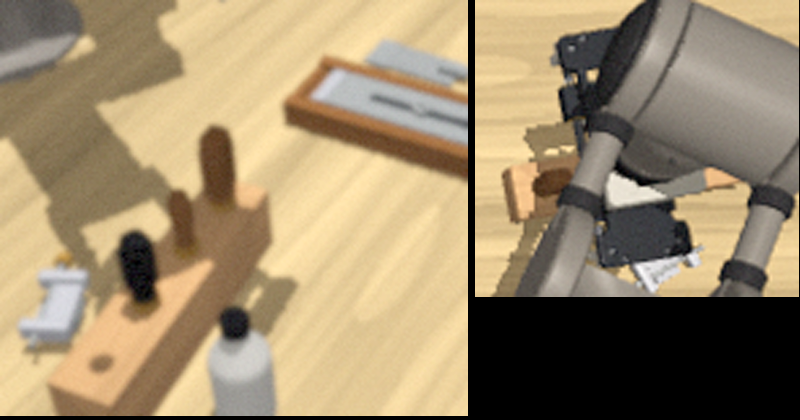

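```bash
python3 - <<'E'
from cell import robot
print(robot.hand_in())
E
```

```text
the job is handed in; nothing more can be done
None
```

I took the wide driver by its flats, seated it in the screw's slot and turned the screw clockwise until it came home. I nipped it up snug and stood the driver in the rack's free end hole. The job was handed in at about 38 s.

- **Seating:** the driver touched down with its tip at about 34 mm, which matches the slot floor. The iron is 2 mm lower. The tool height stayed the same while turning.
- **Tightening:** the torque ran at about 0.05–0.08 N m, rose to 0.15 at home after roughly 0.6 rad, and ended at a mean of about 0.25 N m. Single readings went from 0.20 to 0.28, and none passed 0.35. That puts the nip at about 0.05 rad, worked out from torque because it can't be seen. The tool itself turned about 0.09 rad after home; I took the difference as wind-up in the grip.
- **After lifting off:** the top view showed the slot turned clockwise by about 0.7 rad.
- **Last picture:** the driver stands upright in the hole, the drivers and other things around the rack look unmoved, and the gripper is clear.
- **Disagreements:** the two cameras put the free hole about 3 mm apart in x, so I used a point between them, and the blade went in without contact force. As I lowered the driver the last 1–2 mm onto its ferrule I saw no clear contact force, but the height matched its first standing height and the picture agrees.

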